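# Reload the photometer with keyed sample cells

## Robot

A 6-joint arm with a two-finger parallel gripper is mounted at the origin on the work surface. World frame = base frame: x ahead of the robot, y to its left, z up, the work surface at z = 0. Lengths are in m, angles in rad, forces in N, time in s.
With the tool pointing down it reaches from about 0.35 to 0.725 m from the base axis. Payload 6 kg.
Tool frame: the origin (TCP) lies at the very end of the fingers, on their centre line; the grasp point (between the pads) lies ctrl.tcp_to_grasp behind it (ctrl.tcp_to_grasp is the distance from the TCP to the grasp point, in m); z points along the fingers, y is the direction in which the jaws open and shut (so a half turn about z gives the same grasp; the last joint's range is limited). The gripper opens to 85 mm and grips with 20 to 120 N. Pads are 22 mm wide; open, the fingers measure 114 mm over their backs; the gripper's body (76 mm by 85 mm) begins 54 mm behind the grasp point. The pads swing forward as they close: fully open they stand 13 mm farther back than shut.
Start: joints at [-0.972, 0.04, 0.085, 0, -1.615, -0.334], TCP at [0.157, -0.579, 0.231] pointing down, gripper open.
Joint ranges: [-2.56, 2.56], [-1.29, 2.01], [-1.08, 1.49], [-3.29, 1.98], [-2.81, -0.18], [-2.99, 2.99]. Speed limits (rad/s): [2.57, 2.57, 3.01, 3.14, 3.14, 3.14].

## Interface

Orientations are given as a unit quaternion [x, y, z, w].
In Python, from cell import ctrl gives the robot as it stands.
- The arm moves only by the tool apply_moves, never from a script. Its argument "commands" is a list of rows, each an object of numbers: "x", "y", "z": the shift along the tool's x, y, z in cm; "rx", "ry", "rz": the turn, a rotation vector about the tool's x, y, z in rad; "fingers": the finger opening in cm, from 0 to 8.54. A call has 1 to 20 rows; each row shifts and turns the commanded pose from where the row before left it, along the tool's axes as they then stand; what a row does not reach is not made up. A row lasts 1/10 s, in which the tool goes at most 50 mm and 8.59 degrees, less where a joint would pass 70% of its speed; a pose out of reach is approached as far as the arm can. A call with a gripper value outside its range is refused whole. The fingers move at their own pace and stop on an object; the grip force is fixed at half the most. Time passes only in rows, so rows that do not move let the fingers close. It gives the time, the measured TCP pose, the force and the opening at its end, in the units of the state.
- ctrl.get_state(): the state, without advancing time (a new reading comes with each control period).
- ctrl.snapshot(name): name is "scene" or "top"; returns a dict with "color" (480x640x3 uint8, red, green, blue), "depth" (480x640 float32, m along the optical axis (not along the pixel's ray), 0 where there is no reading), "fx", "fy", "cx", "cy" (pixels), "rvec" (rotation vector, rad) and "tvec" (3), from world to camera coordinates, as OpenCV has them. Camera axes: x right, y down, z forward; pixel columns grow to the right and rows downward; lengths in m; the calibration is good to about 2 mm. A picture is of the moment at which its call begins.
- ctrl.job_done(): hands the job in, once; it reports no verdict.
The state is a dict: "t": time; "qpos": joint angles; "qd": joint speeds; "joint_torque": joint torques, N m; "ee_pos": TCP position; "tcp_rot": TCP orientation; "contact_force": force on the tool from outside, world axes, zero at the start; "torque": the same for the moment, N m; "width": finger opening in m.
Only numpy, scipy, OpenCV 4.12 (cv2) and the standard library are available. Lean on these libraries where they do the work, as an engineer would, in place of code of your own. Each camera call takes 0.05 s, during which the arm holds its last target. There are 200 camera calls.

## Task

Reload the photometer: slide its cover all the way open, lift out every used cell that was left in it and stand it upright in the steel tray, then put every fresh sample cell standing on the bench into a cup of its own in the photometer, turning each so that the flat on its collar meets the flat of the cup and it drops fully home. Then slide the cover all the way shut. The cells are glass: set them in gently without forcing or dropping them, and leave the other glassware and things on the bench where they are.

Things in the scene. Friction and masses are not known exactly. Their poses are not given: they have to be found in the camera images.
- photometer: bench photometer, white case, fixed; x from -150 to +190 mm (sloping keypad front to lamp housing), 300 mm wide. Origin: on the bench, mid-width; z up. Open-topped cell compartment x -80 to +20, y -140 to +140 mm, walls 91 mm high; cover rails reach 103 mm, lamp housing (x above 144) 134 mm. Four aluminium cups stand in it in a row along y, 62 mm apart, tops 66 mm above the bench
- cover (a joint): sliding cover of the cell compartment, m: 0 fully shut, 0.105 fully open; opens along the photometer's +x, onto the deck behind. About 2 N of friction, stays where left. Plate 112 x 286 x 5 mm, top 96.5 mm above the bench; its underside passes 4.5 mm above the caps of seated cells, so a cell that is not home blocks it
- cover_grip (a point): middle of the top edge of the upright grip rib on the cover: rib 90 mm along the photometer's y, 12 mm thick along its x, standing 26 mm above the cover plate (its top 122.5 mm above the bench); moves with the cover
- tray: shallow steel tray fixed on the bench for used cells, 130 mm (its x) by 120 mm (its y), walls 18 mm high and 4 mm thick. Origin: centre of its underside
- tray_in (a point): centre of the tray's inner floor, 4 mm above the bench
- well0 (a point): floor centre of cup 0, at the photometer's +y end (cup 3 is at the -y end): where a seated cell's origin lies, 12 mm above the bench. Axes as the photometer's. Bore 54 mm deep, D-shaped: radius 21.8 mm, flat 16.8 mm from the centre on the photometer's -x side. A cell goes home only with its x parallel to the photometer's x within about 0.1 rad; else it stands some 8 mm too high
- well1 (a point): centre of the floor of cup 1, like well0
- well2 (a point): centre of the floor of cup 2, like well0
- well3 (a point): centre of the floor of cup 3, like well0
- cell0: fresh glass cell upright on the bench (may be absent), 75 mm tall, 60-130 g: round body 28 mm across to 45 mm, white indexing collar from 45 to 53 mm (disc of radius 20.5 mm with a flat 15.5 mm from the centre, facing the cell's own -x), grey round cap 28 mm across from 53 to 75 mm, to grip it by; a black line on the cap's top points to the flat. Origin: centre of the underside, z up
- cell1: another fresh sample cell on the bench, just like cell0 (may be absent; three or four of the four are there)
- cell2: another fresh sample cell on the bench, just like cell0 (may be absent; three or four of the four are there)
- cell3: another fresh sample cell on the bench, just like cell0 (may be absent; three or four of the four are there)
- old0: used cell, made exactly like cell0, seated in cup 0 at the start with its flat in the cup's flat; one or two of old0 to old3 are there, the others are absent
- old1: used cell, made exactly like cell0, seated in cup 1 at the start with its flat in the cup's flat; one or two of old0 to old3 are there, the others are absent
- old2: used cell, made exactly like cell0, seated in cup 2 at the start with its flat in the cup's flat; one or two of old0 to old3 are there, the others are absent
- old3: used cell, made exactly like cell0, seated in cup 3 at the start with its flat in the cup's flat; one or two of old0 to old3 are there, the others are absent
- vial0: small amber vial with a black cap standing among the cells, 28 mm across, 60 mm tall, no collar; not part of the job; origin at the centre of its underside
- vial1: amber vial like vial0, beyond the cells; not part of the job; origin at the centre of its underside
- flask: conical glass flask 86 mm across, 132 mm tall; not part of the job; origin at the centre of its underside
- beaker: glass beaker 70 mm across, 90 mm tall; not part of the job; origin at the centre of its underside
- washbottle: white wash bottle 68 mm across, 225 mm tall; not part of the job; origin at the centre of its underside
- reagent0: amber reagent jar 60 mm across, 120 mm tall; not part of the job; origin at the centre of its underside
There are look-alikes about, which are no part of the job. Leave any purple look-alike of the cell0 alone.

How it is judged:
On the way, in this order (a step that is already met when the one before it is completed fails the run):
1. the cover is slid open (value of joint cover above 0.09 m), for 0.2 s.
2. every used cell stands in the tray and every fresh cell is fully home in a cup, all released (((horizontal distance between cell0 and well0 below 0.005 m and z of cell0 in the frame of well0 below 0.004 m and angle between cell0's own z axis and vertical below 0.09 rad) or (horizontal distance between cell0 and well1 below 0.005 m and z of cell0 in the frame of well1 below 0.004 m and angle between cell0's own z axis and vertical below 0.09 rad) or (horizontal distance between cell0 and well2 below 0.005 m and z of cell0 in the frame of well2 below 0.004 m and angle between cell0's own z axis and vertical below 0.09 rad) or (horizontal distance between cell0 and well3 below 0.005 m and z of cell0 in the frame of well3 below 0.004 m and angle between cell0's own z axis and vertical below 0.09 rad)) and ((horizontal distance between cell1 and well0 below 0.005 m and z of cell1 in the frame of well0 below 0.004 m and angle between cell1's own z axis and vertical below 0.09 rad) or (horizontal distance between cell1 and well1 below 0.005 m and z of cell1 in the frame of well1 below 0.004 m and angle between cell1's own z axis and vertical below 0.09 rad) or (horizontal distance between cell1 and well2 below 0.005 m and z of cell1 in the frame of well2 below 0.004 m and angle between cell1's own z axis and vertical below 0.09 rad) or (horizontal distance between cell1 and well3 below 0.005 m and z of cell1 in the frame of well3 below 0.004 m and angle between cell1's own z axis and vertical below 0.09 rad)) and ((horizontal distance between cell2 and well0 below 0.005 m and z of cell2 in the frame of well0 below 0.004 m and angle between cell2's own z axis and vertical below 0.09 rad) or (horizontal distance between cell2 and well1 below 0.005 m and z of cell2 in the frame of well1 below 0.004 m and angle between cell2's own z axis and vertical below 0.09 rad) or (horizontal distance between cell2 and well2 below 0.005 m and z of cell2 in the frame of well2 below 0.004 m and angle between cell2's own z axis and vertical below 0.09 rad) or (horizontal distance between cell2 and well3 below 0.005 m and z of cell2 in the frame of well3 below 0.004 m and angle between cell2's own z axis and vertical below 0.09 rad)) and ((horizontal distance between cell3 and well0 below 0.005 m and z of cell3 in the frame of well0 below 0.004 m and angle between cell3's own z axis and vertical below 0.09 rad) or (horizontal distance between cell3 and well1 below 0.005 m and z of cell3 in the frame of well1 below 0.004 m and angle between cell3's own z axis and vertical below 0.09 rad) or (horizontal distance between cell3 and well2 below 0.005 m and z of cell3 in the frame of well2 below 0.004 m and angle between cell3's own z axis and vertical below 0.09 rad) or (horizontal distance between cell3 and well3 below 0.005 m and z of cell3 in the frame of well3 below 0.004 m and angle between cell3's own z axis and vertical below 0.09 rad)) and x of old0 in the frame of tray_in between -0.06 and 0.06 m and y of old0 in the frame of tray_in between -0.055 and 0.055 m and z of old0 in the frame of tray_in between -0.004 and 0.004 m and angle between each of old0, old1, old2, old3's own z axis and vertical below 0.1 rad and x of old1 in the frame of tray_in between -0.06 and 0.06 m and y of old1 in the frame of tray_in between -0.055 and 0.055 m and z of old1 in the frame of tray_in between -0.004 and 0.004 m and x of old2 in the frame of tray_in between -0.06 and 0.06 m and y of old2 in the frame of tray_in between -0.055 and 0.055 m and z of old2 in the frame of tray_in between -0.004 and 0.004 m and x of old3 in the frame of tray_in between -0.06 and 0.06 m and y of old3 in the frame of tray_in between -0.055 and 0.055 m and z of old3 in the frame of tray_in between -0.004 and 0.004 m and contact force between each of cell0, cell1, cell2, cell3, old0, old1, old2, old3 and the fingers below 0.2 N and linear speed of each of cell0, cell1, cell2, cell3, old0, old1, old2, old3 below 0.02 m/s), for 0.2 s.
3. the cover is slid shut (value of joint cover below 0.004 m), for 0.2 s.
At the end, for the whole second after the job is handed in: every fresh cell is fully home in a cup (within 5 mm of the cup's centre and 4 mm of its floor, upright), every used cell stands upright on the tray's floor, the cover is shut to within 4 mm, and everything is released and at rest (all of step 2 and value of joint cover below 0.004 m); the robot touches nothing.
It fails at once if a cell is forced against the photometer or knocked into it with more than 40 N (contact force between any of cell0, cell1, cell2, cell3, old0, old1, old2, old3 and photometer above 40 N).
It fails at once if a cell is dropped on or pressed into the tray with more than 40 N (contact force between any of old0, old1, old2, old3 and tray above 40 N).
It fails at once if another thing on the bench is moved more than 50 mm or tipped over (distance of any of vial0, vial1, flask, beaker, washbottle, reagent0 from where it was at the start of the episode above 0.05 m or angle between any of vial0, vial1, flask, beaker, washbottle, reagent0's own z axis and vertical above 0.7 rad).
Of old0, old1, old2, old3 only 1 to 2 are there at a start; the rules pass over those that are not, and their reading is None.
Of cell0, cell1, cell2, cell3 only 3 to 4 are there at a start; the rules pass over those that are not, and their reading is None.
At some moment in a run one of cell0, cell1, cell2, cell3 may be knocked a few centimetres aside while the robot is not near it.
It also fails if it takes over 210 s, if anything falls off the work surface, if the arm or the gripper's body presses on something with over 40 N, if the wrist force passes 120 N, or if a joint passes its speed limit or range.

## Working session

There is one attempt and no reset: what is moved stays moved. The work goes in short steps, Python scripts to look and compute and a tool call to move; the robot and the scene stay as the last step left them, time stands still between calls to the robot, and variables do not carry over. Pictures are saved under pics/ and viewed, about 12 in all and at most 16, crops included, and the job is handed in when it is done.

Besides the shell and the picture viewer there is one more tool, called after ">>>" as a command line: name --argument value ..., lists and objects as JSON in quotes. apply_moves: Moves the arm, as the interface text tells. Its arguments: {"type":"object","properties":{"commands":{"type":"array"}},"required":["commands"]}

```bash
mkdir -p pics; ls
cat > h.py <<'E'
import numpy as np, cv2
from cell import ctrl
def snap(n):
    s=ctrl.snapshot(n); s['R']=cv2.Rodrigues(np.array(s['rvec'],float))[0]; s['t']=np.array(s['tvec'],float).ravel(); return s
def ray(s,u,v):
    d=s['R'].T@np.array([(u-s['cx'])/s['fx'],(v-s['cy'])/s['fy'],1.]); return -s['R'].T@s['t'], d
def onz(s,u,v,z):
    o,d=ray(s,u,v); return o+d*(z-o[2])/d[2]
def cloud(s):
    v,u=np.mgrid[0:480,0:640]; Z=s['depth']
    P=np.stack([(u-s['cx'])/s['fx']*Z,(v-s['cy'])/s['fy']*Z,Z],-1)
    return (P-s['t'])@s['R']
def proj(s,p):
    q=s['R']@np.array(p,float)+s['t']; return s['fx']*q[0]/q[2]+s['cx'], s['fy']*q[1]/q[2]+s['cy']
def save(n,im): cv2.imwrite('pics/'+n+'.png',cv2.cvtColor(im,cv2.COLOR_RGB2BGR))
E
python3 - <<'E'
from h import *
print(ctrl.get_state(), ctrl.tcp_to_grasp)
for n in('top','scene'):
    s=snap(n); save(n+'0',s['color']); o,d=ray(s,320,240); print(n,o,d,s['fx'])
    np.savez(n+'0.npz',**{k:s[k] for k in s})
E
```

```text
pics
{'t': 0.0, 'qpos': array([-9.72287983e-01,  4.08242066e-02,  8.38291781e-02, -4.65912917e-04,
       -1.61547823e+00, -3.33695841e-01]), 'qd': array([ 0.00208662,  0.00156069,  0.00069395,  0.00215329, -0.00099996,
        0.00015994]), 'joint_torque': array([-3.24706874e-03, -3.68205178e+01,  3.47416949e+01,  6.93246067e+00,
       -5.43192727e-03,  5.58939817e-06]), 'ee_pos': array([ 0.15703707, -0.5787589 ,  0.2302815 ]), 'tcp_rot': array([-1.32029784e-01,  9.91245368e-01,  8.53617323e-04, -1.68907414e-04]), 'contact_force': array([-0.05308701,  0.12681318, -0.06593461]), 'torque': array([ 0.01401881, -0.00742476, -0.01431149]), 'width': 0.08559782437788005} 0.0187
top [ 0.39488936 -0.04125526  1.6013575 ] [ 0.10880219  0.00255655 -0.99426258] 461.7618453780363
scene [1.37984867 0.67603399 0.88053377] [-0.6132134  -0.54082414 -0.57579188] 451.5682705282309
```

View pics/top0.png

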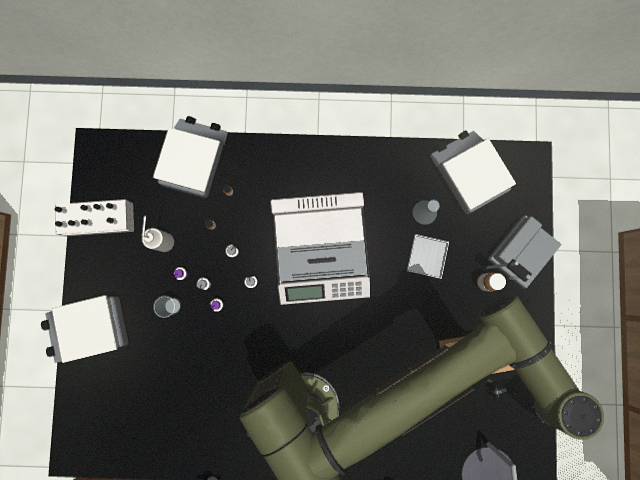

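View pics/scene0.png

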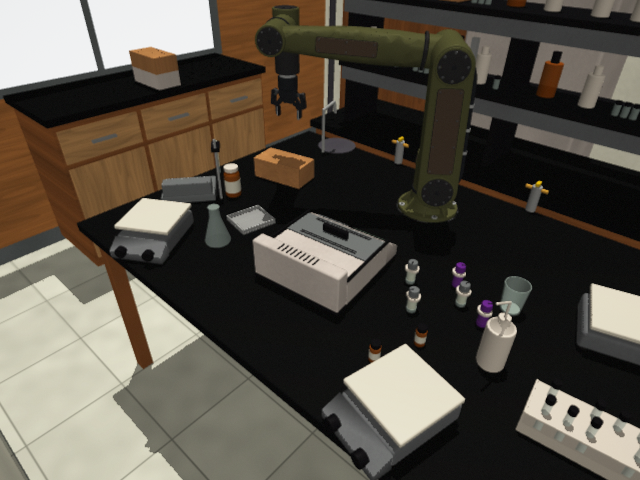

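Top view: three fresh cells at (232,251), (204,284) and (250,282); purple look-alikes at (180,273) and (216,305). The photometer is at (320,250), cover shut, and the tray is at (428,256). In the scene view the fresh cells are at about (412,270), (413,298) and (463,293).

Run:
```python
from h import *
s=snap('top'); c=snap('scene'); P=cloud(s); im=s['color']; hsv=cv2.cvtColor(im,cv2.COLOR_RGB2HSV)
z=P[...,2]
# photometer case: white/grey above 0.05 in box
def rect(mask,name,zs):
    n,l,st,ce=cv2.connectedComponentsWithStats(mask.astype(np.uint8))
    k=1+np.argmax(st[1:,4]); pts=P[l==k][:,:2].astype(np.float32)
    r=cv2.minAreaRect(pts); print(name,st[k],np.round(r[0],4),np.round(r[1],4),round(r[2],2), np.round(cv2.boxPoints(r),3).tolist())
roi=np.zeros(z.shape,bool); roi[170:320,262:380]=1
rect(roi&(z>0.03),'photometer all',0)
rect(roi&(z>0.126)&(z<.14),'lamp',0)
roi2=np.zeros(z.shape,bool); roi2[225:285,400:455]=1
rect(roi2&(z>0.008)&(z<.03),'tray',0)
rib=roi&(z>0.112)&(z<0.127)&(np.mgrid[0:480,0:640][0]>240); rect(rib,'rib',0)
# cells: height blobs
v,u=np.mgrid[0:480,0:640]
roi=(u>140)&(u<262)&(v>170)&(v<330)
n,l,st,ce=cv2.connectedComponentsWithStats((roi&(z>0.03)).astype(np.uint8))
for k in range(1,n):
    if st[k,4]<8: continue
    m=l==k; print(k,st[k,4],np.round(ce[k],1),'P',np.round(P[m].mean(0),3),'zmax',round(z[m].max(),3))
cv2.imwrite('pics/a.png',cv2.cvtColor(np.vstack([np.hstack([cv2.resize(im[y-13:y+13,x-13:x+13],(260,260),interpolation=cv2.INTER_CUBIC) for x,y in((232,251),(204,284),(250,282))]),
 np.hstack([cv2.resize(c['color'][y-18:y+18,x-18:x+18],(260,260),interpolation=cv2.INTER_CUBIC) for x,y in((413,298),(463,293),(412,270))])]),cv2.COLOR_RGB2BGR))
```

```text
photometer all [ 271  193   99  112 9513] [ 0.5308 -0.0411] [0.3409 0.3004] 6.41 [[0.3449999988079071, 0.08900000154972076], [0.3779999911785126, -0.20900000631809235], [0.7170000076293945, -0.17100000381469727], [0.6830000281333923, 0.12700000405311584]]
lamp [ 271  193   93   21 1242] [ 0.676  -0.0247] [0.0473 0.2995] 6.21 [[0.6359999775886536, 0.12200000137090683], [0.6690000295639038, -0.17599999904632568], [0.7160000205039978, -0.17100000381469727], [0.6830000281333923, 0.12700000405311584]]
tray [407 235  42  44 265] [ 0.523  -0.4101] [0.1212 0.1318] 78.23 [[0.44600000977516174, -0.4560000002384186], [0.574999988079071, -0.4830000102519989], [0.6000000238418579, -0.36399999260902405], [0.47099998593330383, -0.3370000123977661]]
rib [308 258  28   6 105] [ 0.4917 -0.0442] [0.0123 0.0874] 6.78 [[0.47999998927116394, -0.0020000000949949026], [0.4909999966621399, -0.08799999952316284], [0.503000020980835, -0.08699999749660492], [0.49300000071525574, -0.0]]
1 1137 [186.1 180.8] P [0.746 0.415 0.086] zmax 1.601
4 69 [227.1 189.5] P [0.723 0.279 0.075] zmax 1.601
18 561 [155.8 238.8] P [0.544 0.487 0.132] zmax 1.601
19 67 [209.2 223.8] P [0.605 0.333 0.077] zmax 1.601
26 114 [231.7 251. ] P [0.517 0.257 0.063] zmax 0.084
36 122 [180.1 273.4] P [0.437 0.421 0.076] zmax 1.601
40 111 [250.7 282. ] P [0.416 0.189 0.064] zmax 0.081
41 117 [203.2 283.6] P [0.406 0.346 0.064] zmax 0.084
44 285 [164.8 306.5] P [0.327 0.466 0.072] zmax 1.601
49 121 [216.6 304.8] P [0.338 0.298 0.064] zmax 0.081
```

View pics/a.png

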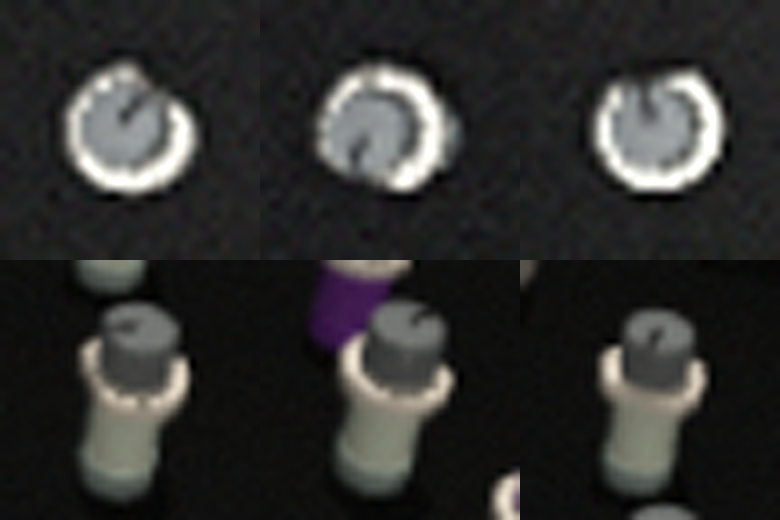

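Crops: the cap lines point up-right on cell A, down-left on B and up on C. Next I refine the centres and flats, then open the cover.

```bash
cat >> h.py <<'E'
from scipy.optimize import least_squares
def fresh(s,x,y,r=0.035):
    """collar circle + cap line for a cell near world x,y; returns centre, flat angle by line and by collar flat"""
    u,v=proj(s,(x,y,0.053)); u0,v0=int(u)-16,int(v)-16; K=8
    g=cv2.resize(s['color'][v0:v0+32,u0:u0+32],None,fx=K,fy=K,interpolation=cv2.INTER_CUBIC)
    gr=cv2.cvtColor(g,cv2.COLOR_RGB2GRAY)
    m=(gr>95).astype(np.uint8); cs,_=cv2.findContours(m,cv2.RETR_EXTERNAL,cv2.CHAIN_APPROX_NONE)
    U=lambda p:((p[0]+.5)/K-.5+u0,(p[1]+.5)/K-.5+v0)
    k=max(cs,key=cv2.contourArea)[:,0]; Q=np.array([onz(s,*U(p),0.053)[:2] for p in k])
    f=lambda w:np.hypot(*(Q-w[:2]).T)-w[2]
    w=least_squares(f,[*Q.mean(0),.0205],loss='soft_l1',f_scale=.0005).x
    e=f(w); fl=e<-.002; d=Q[fl].mean(0)-w[:2] if fl.any() else np.array([np.nan]*2)
    yy,xx=np.mgrid[0:32*K,0:32*K]; W=np.array([onz(s,*U(p),0.075)[:2] for p in zip(xx.ravel(),yy.ravel())])-w[:2]
    R=np.hypot(*W.T); G=gr.ravel().astype(float); cap=(R<.0105); med=np.median(G[cap]); wt=np.clip(med-15-G,0,None)*cap
    l=(W*wt[:,None]).sum(0)/wt.sum()
    return w, np.degrees(np.arctan2(l[1],l[0])), np.degrees(np.arctan2(d[1],d[0])), np.hypot(*l)
def rel(x,y,z,jaw=None):
    """tool-axis shift (cm) to world target, and rz to jaw yaw (deg; mod 180), with shift after turn"""
    from scipy.spatial.transform import Rotation as Ro
    st=ctrl.get_state(); R=Ro.from_quat(st['tcp_rot']); d=np.array([x,y,z])-st['ee_pos']
    ya=np.degrees(np.arctan2(R.as_matrix()[1,1],R.as_matrix()[0,1]))
    print('t %.1f tcp'%st['t'],np.round(st['ee_pos'],4),'jaw %.1f'%ya,'q6 %.2f q1 %.2f w %.4f'%(st['qpos'][5],st['qpos'][0],st['width']),'F',np.round(st['contact_force'],1),'tilt',np.round(R.as_matrix()[:,2],3))
    print('shift cm now',np.round(R.inv().apply(d)*100,2))
    if jaw is not None:
        for k in (-360,-180,0,180,360):
            t=np.radians(jaw+k-ya)
            if abs(t)<5: print('rz %.3f -> q6change approx %.2f; shift after turn'%(-t,t),np.round((R*Ro.from_rotvec([0,0,-t])).inv().apply(d)*100,2))
E
python3 - <<'E'
from h import *
s=snap('top'); c=snap('scene')
for x,y in((.517,.257),(.406,.346),(.416,.189)):
    for q in(s,c):
        w,a,b,l=fresh(q,x,y); print(np.round(w,4),'line %.1f flat %.1f len %.4f'%(a,b,l))
th=np.arctan2(.038,.339); ex=np.array([np.cos(th),np.sin(th)]);ey=np.array([-ex[1],ex[0]]); o=np.array([.5308,-.0411])-.02*ex
print('th',np.degrees(th),'o',o,'rib in frame',(np.array([.4917,-.0442])-o)@np.c_[ex,ey])
for i in range(4): print('cup',i,o-.03*ex+ey*(.093-.062*i))
for q in (s,c): # check rails/lamp corners
    print([np.round(proj(q,[*(o+a*ex+b*ey),z])) for a,b,z in((.19,.15,.134),(.19,-.15,.134),(-.15,.15,0.02))])
rel(.4917,-.0442,.20,6.4)
E
```

```text
[0.5182 0.2597 0.0206] line -34.7 flat -17.6 len 0.0067
[0.5429 0.2708 0.0265] line nan flat -149.8 len nan
[0.4072 0.3487 0.0211] line 149.2 flat 146.5 len 0.0042
[0.4323 0.3582 0.0267] line -82.2 flat -170.2 len 0.0100
[0.4172 0.1907 0.0208] line 10.8 flat 23.2 len 0.0067
[0.4435 0.2035 0.0282] line -67.1 flat -156.3 len 0.0101
th 6.395836706899724 o [ 0.51092448 -0.04332793] rib in frame [-0.01920197  0.00127491]
cup 0 [0.4707513  0.04575133]
cup 1 [ 0.4776579  -0.01586278]
cup 2 [ 0.4845645  -0.07747689]
cup 3 [ 0.49147109 -0.13909101]
[array([270., 199.]), array([363., 192.]), array([281., 304.])]
[array([339., 280.]), array([251., 239.]), array([396., 252.])]
t 0.3 tcp [ 0.157  -0.579   0.2309] jaw 105.2 q6 -0.33 q1 -0.97 w 0.0852 F [ 0.1 -0.3 -0.1] tilt [-0.     0.001 -1.   ]
shift cm now [-46.3   42.85   3.12]
rz 4.866 -> q6change approx -4.87; shift after turn [-49.41 -39.22   3.12]
rz 1.724 -> q6change approx -1.72; shift after turn [49.41 39.22  3.12]
rz -1.418 -> q6change approx 1.42; shift after turn [-49.41 -39.22   3.12]
rz -4.559 -> q6change approx 4.56; shift after turn [49.41 39.22  3.12]h.py:30: RuntimeWarning: invalid value encountered in divide
  l=(W*wt[:,None]).sum(0)/wt.sum()
```

>>> apply_moves --commands '[{"rz": -0.1418, "fingers": 4}, {"rz": -0.1418}, {"rz": -0.1418}, {"rz": -0.1418}, {"rz": -0.1418}, {"rz": -0.1418}, {"rz": -0.1418}, {"rz": -0.1418}, {"rz": -0.1418}, {"rz": -0.1418}, {"x": -2, "y": -1.6}, {"x": -3, "y": -2.4}, {"x": -3, "y": -2.4}, {"x": -3, "y": -2.4}, {"x": -3, "y": -2.4}, {"x": -3, "y": -2.4}, {"x": -3, "y": -2.4}, {"x": -3, "y": -2.4}, {"x": -3, "y": -2.4}, {"x": -3, "y": -2.4}]'

```text
invalid input at $.commands[0]: expected keys x, y, z, rx, ry, rz, fingers
```

```bash
python3 -c "
from h import *
rel(.4917,-.0442,.105,186.4)"
```

```text
t 0.3 tcp [ 0.157  -0.579   0.2309] jaw 105.2 q6 -0.33 q1 -0.97 w 0.0852 F [ 0.1 -0.3 -0.1] tilt [-0.     0.001 -1.   ]
shift cm now [-46.3   42.84  12.62]
rz 4.866 -> q6change approx -4.87; shift after turn [-49.4  -39.22  12.62]
rz 1.724 -> q6change approx -1.72; shift after turn [49.4  39.22 12.62]
rz -1.418 -> q6change approx 1.42; shift after turn [-49.4  -39.22  12.62]
rz -4.559 -> q6change approx 4.56; shift after turn [49.4  39.22 12.62]
```

>>> apply_moves --commands '[{"x": 0, "y": 0, "z": 0, "rx": 0, "ry": 0, "rz": -0.1418, "fingers": 4}, {"x": 0, "y": 0, "z": 0, "rx": 0, "ry": 0, "rz": -0.1418, "fingers": 4}, {"x": 0, "y": 0, "z": 0, "rx": 0, "ry": 0, "rz": -0.1418, "fingers": 4}, {"x": 0, "y": 0, "z": 0, "rx": 0, "ry": 0, "rz": -0.1418, "fingers": 4}, {"x": 0, "y": 0, "z": 0, "rx": 0, "ry": 0, "rz": -0.1418, "fingers": 4}, {"x": 0, "y": 0, "z": 0, "rx": 0, "ry": 0, "rz": -0.1418, "fingers": 4}, {"x": 0, "y": 0, "z": 0, "rx": 0, "ry": 0, "rz": -0.1418, "fingers": 4}, {"x": 0, "y": 0, "z": 0, "rx": 0, "ry": 0, "rz": -0.1418, "fingers": 4}, {"x": 0, "y": 0, "z": 0, "rx": 0, "ry": 0, "rz": -0.1418, "fingers": 4}, {"x": 0, "y": 0, "z": 0, "rx": 0, "ry": 0, "rz": -0.1418, "fingers": 4}, {"x": -3, "y": -2.4, "z": 0, "rx": 0, "ry": 0, "rz": 0, "fingers": 4}, {"x": -3, "y": -2.4, "z": 0, "rx": 0, "ry": 0, "rz": 0, "fingers": 4}, {"x": -3, "y": -2.4, "z": 0, "rx": 0, "ry": 0, "rz": 0, "fingers": 4}, {"x": -3, "y": -2.4, "z": 0, "rx": 0, "ry": 0, "rz": 0, "fingers": 4}, {"x": -3, "y": -2.4, "z": 0, "rx": 0, "ry": 0, "rz": 0, "fingers": 4}, {"x": -3, "y": -2.4, "z": 0, "rx": 0, "ry": 0, "rz": 0, "fingers": 4}, {"x": -3, "y": -2.4, "z": 0, "rx": 0, "ry": 0, "rz": 0, "fingers": 4}, {"x": -3, "y": -2.4, "z": 0, "rx": 0, "ry": 0, "rz": 0, "fingers": 4}, {"x": -3, "y": -2.4, "z": 0, "rx": 0, "ry": 0, "rz": 0, "fingers": 4}, {"x": -3, "y": -2.4, "z": 0, "rx": 0, "ry": 0, "rz": 0, "fingers": 4}]'

```text
t: 2.3
ee_pos: [0.3625, -0.2527, 0.2315]
tcp_rot: [0.746, -0.666, 0.0, -0.0]
contact_force: [0.2, -0.4, 0.4]
width: 0.0401
```

```bash
python3 -c "
from h import *
rel(.4917,-.0442,.105,186.4)"
```

```text
t 2.3 tcp [ 0.3625 -0.2527  0.2315] jaw -173.6 q6 0.26 q1 -0.15 w 0.0401 F [ 0.2 -0.4  0.4] tilt [ 0.001  0.    -1.   ]
shift cm now [-19.27 -15.16  12.66]
rz 0.000 -> q6change approx -0.00; shift after turn [-19.28 -15.15  12.66]
rz -3.141 -> q6change approx 3.14; shift after turn [19.28 15.15 12.66]
```

>>> apply_moves --commands '[{"x": -3.21, "y": -2.53, "z": 0, "rx": 0, "ry": 0, "rz": 0, "fingers": 4}, {"x": -3.21, "y": -2.53, "z": 0, "rx": 0, "ry": 0, "rz": 0, "fingers": 4}, {"x": -3.21, "y": -2.53, "z": 0, "rx": 0, "ry": 0, "rz": 0, "fingers": 4}, {"x": -3.21, "y": -2.53, "z": 0, "rx": 0, "ry": 0, "rz": 0, "fingers": 4}, {"x": -3.21, "y": -2.53, "z": 0, "rx": 0, "ry": 0, "rz": 0, "fingers": 4}, {"x": -3.21, "y": -2.53, "z": 0, "rx": 0, "ry": 0, "rz": 0, "fingers": 4}, {"x": 0, "y": 0, "z": 3, "rx": 0, "ry": 0, "rz": 0, "fingers": 4}, {"x": 0, "y": 0, "z": 3, "rx": 0, "ry": 0, "rz": 0, "fingers": 4}, {"x": 0, "y": 0, "z": 3, "rx": 0, "ry": 0, "rz": 0, "fingers": 4}, {"x": 0, "y": 0, "z": 2, "rx": 0, "ry": 0, "rz": 0, "fingers": 4}, {"x": 0, "y": 0, "z": 1.6, "rx": 0, "ry": 0, "rz": 0, "fingers": 4}, {"x": 0, "y": 0, "z": 0, "rx": 0, "ry": 0, "rz": 0, "fingers": 0.5}, {"x": 0, "y": 0, "z": 0, "rx": 0, "ry": 0, "rz": 0, "fingers": 0.5}, {"x": 0, "y": 0, "z": 0, "rx": 0, "ry": 0, "rz": 0, "fingers": 0.5}, {"x": 0, "y": 0, "z": 0, "rx": 0, "ry": 0, "rz": 0, "fingers": 0.5}, {"x": 0, "y": 0, "z": 0, "rx": 0, "ry": 0, "rz": 0, "fingers": 0.5}]'

```text
t: 3.9
ee_pos: [0.4917, -0.0458, 0.1061]
tcp_rot: [0.746, -0.666, 0.0, -0.0]
contact_force: [0.4, -0.4, -0.8]
width: 0.0104
```

```bash
python3 -c "
from h import *
rel(.4917+.108*.9938,-.0442+.108*.1114,.105,186.4)"
```

```text
t 3.9 tcp [ 0.4917 -0.0458  0.1061] jaw -173.6 q6 -0.20 q1 0.32 w 0.0104 F [ 0.4 -0.4 -0.8] tilt [ 0.001  0.    -1.   ]
shift cm now [ -0.16 -10.82   0.12]
rz 0.000 -> q6change approx -0.00; shift after turn [ -0.16 -10.82   0.12]
rz -3.141 -> q6change approx 3.14; shift after turn [ 0.16 10.82  0.12]
```

>>> apply_moves --commands '[{"x": 0, "y": -1, "z": 0, "rx": 0, "ry": 0, "rz": 0, "fingers": 0.5}, {"x": 0, "y": -1.5, "z": 0, "rx": 0, "ry": 0, "rz": 0, "fingers": 0.5}, {"x": 0, "y": -1.5, "z": 0, "rx": 0, "ry": 0, "rz": 0, "fingers": 0.5}, {"x": 0, "y": -1.5, "z": 0, "rx": 0, "ry": 0, "rz": 0, "fingers": 0.5}, {"x": 0, "y": -1.5, "z": 0, "rx": 0, "ry": 0, "rz": 0, "fingers": 0.5}, {"x": 0, "y": -1.5, "z": 0, "rx": 0, "ry": 0, "rz": 0, "fingers": 0.5}, {"x": 0, "y": -1, "z": 0, "rx": 0, "ry": 0, "rz": 0, "fingers": 0.5}, {"x": 0, "y": -0.7, "z": 0, "rx": 0, "ry": 0, "rz": 0, "fingers": 0.5}, {"x": 0, "y": -0.4, "z": 0, "rx": 0, "ry": 0, "rz": 0, "fingers": 0.5}, {"x": 0, "y": 0, "z": 0, "rx": 0, "ry": 0, "rz": 0, "fingers": 0.5}]'

```text
t: 4.9
ee_pos: [0.5867, -0.0351, 0.1059]
tcp_rot: [0.746, -0.666, -0.008, 0.01]
contact_force: [-53.7, 6.3, 28.8]
width: 0.0104
```

```bash
python3 -c "
from h import *
rel(.4917+.108*.9938,-.0442+.108*.1114,.105)"
```

```text
t 4.9 tcp [ 0.5867 -0.0351  0.1059] jaw -173.6 q6 -0.17 q1 0.28 w 0.0104 F [-53.7   6.3  28.8] tilt [-0.025 -0.003 -1.   ]
shift cm now [-0.15 -1.26  0.06]
```

>>> apply_moves --commands '[{"x": 0, "y": 0.8, "z": 0, "rx": 0, "ry": 0, "rz": 0, "fingers": 0.5}, {"x": 0, "y": 0.2, "z": 0, "rx": 0, "ry": 0, "rz": 0, "fingers": 3}, {"x": 0, "y": 0, "z": 0, "rx": 0, "ry": 0, "rz": 0, "fingers": 3}, {"x": 0, "y": 0, "z": 0, "rx": 0, "ry": 0, "rz": 0, "fingers": 3}, {"x": 0, "y": 0, "z": -3, "rx": 0, "ry": 0, "rz": 0, "fingers": 3}, {"x": 0, "y": 0, "z": -4, "rx": 0, "ry": 0, "rz": 0, "fingers": 4}, {"x": 4, "y": 0, "z": -3, "rx": 0, "ry": 0, "rz": 0, "fingers": 4}, {"x": 4, "y": 0, "z": -3, "rx": 0, "ry": 0, "rz": 0, "fingers": 4}, {"x": 4, "y": 0, "z": -2, "rx": 0, "ry": 0, "rz": 0, "fingers": 4}, {"x": 4, "y": 0, "z": 0, "rx": 0, "ry": 0, "rz": 0, "fingers": 4}, {"x": 4, "y": 0, "z": 0, "rx": 0, "ry": 0, "rz": 0, "fingers": 4}, {"x": 4, "y": 0, "z": 0, "rx": 0, "ry": 0, "rz": 0, "fingers": 4}, {"x": 4, "y": 0, "z": 0, "rx": 0, "ry": 0, "rz": 0, "fingers": 4}]'

```text
t: 6.2
ee_pos: [0.6185, -0.3151, 0.2549]
tcp_rot: [0.746, -0.666, 0.0, -0.0]
contact_force: [0.8, 0.5, 0.6]
width: 0.0401
```

Run:
```python
from h import *
s=snap('top');c=snap('scene')
a=cv2.resize(s['color'][185:315,260:460],(800,520),interpolation=cv2.INTER_CUBIC); save('b',a)
save('b2',cv2.resize(c['color'][190:340,200:500],(800,400),interpolation=cv2.INTER_CUBIC))
P=cloud(s)
o=np.array([.5109,-.0433]);th=np.radians(6.4);ex=np.array([np.cos(th),np.sin(th)]);ey=np.array([-ex[1],ex[0]])
L=(P[...,:2]-o)@np.c_[ex,ey]; m=(P[...,2]>.115)&(P[...,2]<.129)&(abs(L[...,1])<.06)&(L[...,0]<.13)&(L[...,0]>-.12)
print('rib',L[m].mean(0),L[m].min(0),L[m].max(0),m.sum())
rel(.5,-.1,.2)
```

```text
rib [0.07417346 0.00916673] [ 0.06795701 -0.02808696] [0.08060274 0.0441345 ] 83
t 6.3 tcp [ 0.6178 -0.3178  0.2529] jaw -173.9 q6 0.30 q1 -0.19 w 0.0397 F [ 0.5  0.7 -0.9] tilt [-0.003  0.    -1.   ]
shift cm now [-22.91   9.36   5.32]
```

View pics/b.png

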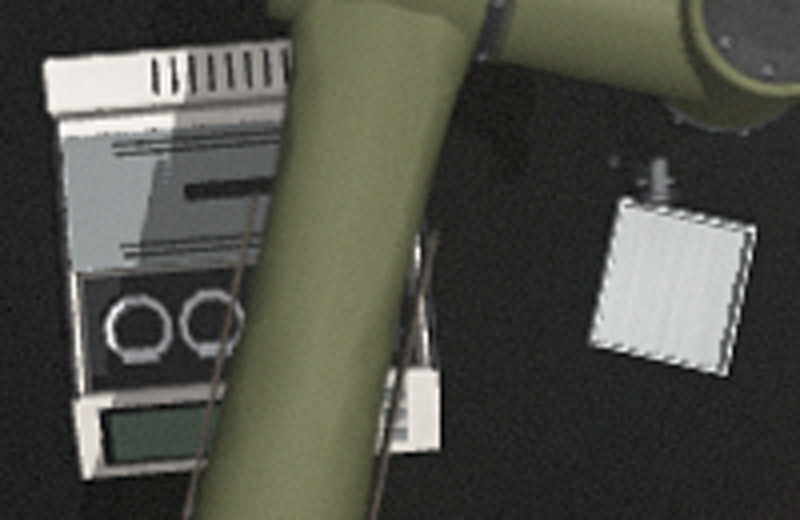

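View pics/b2.png

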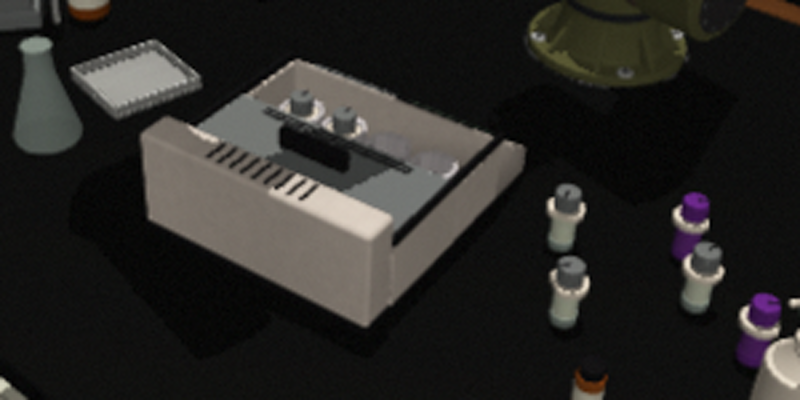

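Run:
```python
from h import *
s=snap('top');c=snap('scene')
for u,v in((329.4,233.1),(313.2,226.4)): print('cap',onz(c,u,v,.087))
for x,y in((.4708,.0458),(.4777,-.0159)): print('cup px',proj(s,(x,y,.066)))
for u,v in((137,328),(211,323)): print('ring->',onz(s,260+(u+.5)/4-.5,185+(v+.5)/4-.5,.066))
rel(.4915,-.139,.2,96.4)
```

```text
cap [ 0.48689854 -0.07284363  0.087     ]
cap [ 0.49353425 -0.13546883  0.087     ]
cup px (np.float64(294.20333397386577), np.float64(266.7721733075396))
cup px (np.float64(312.80649967280834), np.float64(265.2536213355803))
ring-> [0.47125703 0.04690876 0.066     ]
ring-> [ 0.47725308 -0.01447736  0.066     ]
t 6.4 tcp [ 0.6182 -0.3144  0.254 ] jaw -173.7 q6 0.29 q1 -0.18 w 0.0401 F [0.8 0.7 0.4] tilt [-0.001  0.    -1.   ]
shift cm now [-18.82  10.66   5.42]
rz 1.569 -> q6change approx -1.57; shift after turn [10.63 18.84  5.42]
rz -1.572 -> q6change approx 1.57; shift after turn [-10.63 -18.84   5.42]
rz -4.714 -> q6change approx 4.71; shift after turn [10.63 18.84  5.42]
```

Scene view: the used cells are in cups 2 and 3, the cover is fully open, and cups 0 and 1 are empty. The cap and ring positions agree with the computed cups to about 1–2 mm. Next is old3.

>>> apply_moves --commands '[{"x": -3.15, "y": 1.77, "z": 0.9, "rx": 0, "ry": 0, "rz": 0, "fingers": 4}, {"x": -3.15, "y": 1.77, "z": 0.9, "rx": 0, "ry": 0, "rz": 0, "fingers": 4}, {"x": -3.15, "y": 1.77, "z": 0.9, "rx": 0, "ry": 0, "rz": 0, "fingers": 4}, {"x": -3.15, "y": 1.77, "z": 0.9, "rx": 0, "ry": 0, "rz": 0, "fingers": 4}, {"x": -3.15, "y": 1.77, "z": 0.9, "rx": 0, "ry": 0, "rz": 0, "fingers": 4}, {"x": -3.15, "y": 1.77, "z": 0.9, "rx": 0, "ry": 0, "rz": 0, "fingers": 4}, {"x": 0, "y": 0, "z": 3, "rx": 0, "ry": 0, "rz": 0, "fingers": 4}, {"x": 0, "y": 0, "z": 3, "rx": 0, "ry": 0, "rz": 0, "fingers": 4}, {"x": 0, "y": 0, "z": 2, "rx": 0, "ry": 0, "rz": 0, "fingers": 4}, {"x": 0, "y": 0, "z": 1, "rx": 0, "ry": 0, "rz": 0, "fingers": 4}, {"x": 0, "y": 0, "z": 0, "rx": 0, "ry": 0, "rz": 0, "fingers": 4}]'

```text
t: 7.5
ee_pos: [0.4909, -0.1367, 0.1104]
tcp_rot: [0.746, -0.666, -0.001, 0.001]
contact_force: [-0.1, -0.6, 0.6]
width: 0.0397
```

Run:
```python
from h import *
rel(.4914,-.138,.070,-173.6)
s=snap('top');save('d',cv2.resize(s['color'][185:315,260:390],(600,600),interpolation=cv2.INTER_CUBIC))
for i in range(4): x,y=.4707+.00691*i,.0468-.0616*i; print(proj(s,(x,y,.087)))
```

```text
t 7.5 tcp [ 0.4909 -0.1367  0.1104] jaw -173.5 q6 -0.01 q1 0.12 w 0.0397 F [-0.1 -0.6  0.6] tilt [-0.002  0.    -1.   ]
shift cm now [ 0.13 -0.04  4.04]
rz 3.143 -> q6change approx -3.14; shift after turn [-0.13  0.04  4.04]
rz 0.001 -> q6change approx -0.00; shift after turn [ 0.13 -0.04  4.04]
rz -3.140 -> q6change approx 3.14; shift after turn [-0.13  0.04  4.04]
(np.float64(293.546001786764), np.float64(266.46662423337057))
(np.float64(312.3758593666157), np.float64(264.9232673266076))
(np.float64(331.1923076011437), np.float64(263.38100949378247))
(np.float64(349.9953608090865), np.float64(261.8398495612845))
```

View pics/d.png

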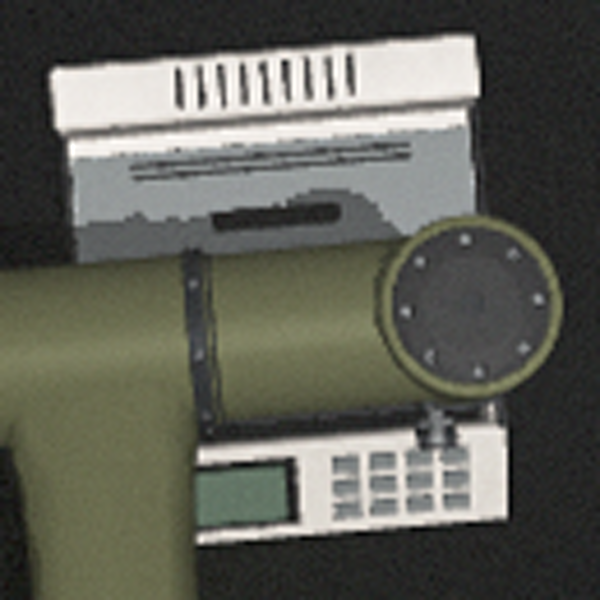

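The arm hides the cups here, so I go by geometry and force feedback.

>>> apply_moves --commands '[{"x": 0.1, "y": 0, "z": 1.5, "rx": 0, "ry": 0, "rz": 0, "fingers": 4}, {"x": 0, "y": 0, "z": 1.5, "rx": 0, "ry": 0, "rz": 0, "fingers": 4}, {"x": 0, "y": 0, "z": 0.7, "rx": 0, "ry": 0, "rz": 0, "fingers": 4}, {"x": 0, "y": 0, "z": 0.3, "rx": 0, "ry": 0, "rz": 0, "fingers": 4}, {"x": 0, "y": 0, "z": 0, "rx": 0, "ry": 0, "rz": 0, "fingers": 3.3}, {"x": 0, "y": 0, "z": 0, "rx": 0, "ry": 0, "rz": 0, "fingers": 3.1}, {"x": 0, "y": 0, "z": 0, "rx": 0, "ry": 0, "rz": 0, "fingers": 3.0}, {"x": 0, "y": 0, "z": 0, "rx": 0, "ry": 0, "rz": 0, "fingers": 2.9}]'

```text
t: 8.35
ee_pos: [0.4918, -0.1383, 0.0718]
tcp_rot: [0.746, -0.666, 0.0, -0.0]
contact_force: [0.6, -0.1, -0.5]
width: 0.0291
```

```bash
python3 -c "
from h import *
rel(.4914,-.138,.070)"
```

```text
t 8.3 tcp [ 0.4918 -0.1383  0.0718] jaw -173.6 q6 -0.01 q1 0.12 w 0.0291 F [ 0.6 -0.1 -0.5] tilt [ 0.001  0.    -1.   ]
shift cm now [-0.03  0.03  0.18]
```

>>> apply_moves --commands '[{"x": 0, "y": 0, "z": 0.15, "rx": 0, "ry": 0, "rz": 0, "fingers": 2.9}, {"x": 0, "y": 0, "z": 0, "rx": 0, "ry": 0, "rz": 0, "fingers": 2.7}, {"x": 0, "y": 0, "z": 0, "rx": 0, "ry": 0, "rz": 0, "fingers": 2.5}, {"x": 0, "y": 0, "z": 0, "rx": 0, "ry": 0, "rz": 0, "fingers": 2.0}, {"x": 0, "y": 0, "z": 0, "rx": 0, "ry": 0, "rz": 0, "fingers": 2.0}, {"x": 0, "y": 0, "z": -0.5, "rx": 0, "ry": 0, "rz": 0, "fingers": 2.0}, {"x": 0, "y": 0, "z": -1, "rx": 0, "ry": 0, "rz": 0, "fingers": 2.0}, {"x": 0, "y": 0, "z": -1, "rx": 0, "ry": 0, "rz": 0, "fingers": 2.0}]'

```text
t: 9.15
ee_pos: [0.4909, -0.1384, 0.0951]
tcp_rot: [0.746, -0.666, -0.001, 0.001]
contact_force: [-0.4, 0.5, -1.0]
width: 0.0257
```

Run:
```python
from h import *
th=np.radians(-11.8); ex=np.array([np.cos(th),np.sin(th)]);ey=np.array([-ex[1],ex[0]]);o=np.array([.523,-.4101])
for q in((-.012,-.028),(-.012,.028)): print(o+q[0]*ex+q[1]*ey)
t=o-.012*ex-.028*ey
rel(t[0],t[1],.20)
```

```text
[ 0.5055277  -0.43505433]
[ 0.51697948 -0.38023776]
t 9.2 tcp [ 0.4909 -0.1384  0.0951] jaw -173.6 q6 -0.01 q1 0.12 w 0.0257 F [-0.4  0.5 -1. ] tilt [-0.002 -0.    -1.   ]
shift cm now [ 29.64   1.88 -10.49]
```

>>> apply_moves --commands '[{"x": 0, "y": 0, "z": -3, "rx": 0, "ry": 0, "rz": 0, "fingers": 2.0}, {"x": 0, "y": 0, "z": -3, "rx": 0, "ry": 0, "rz": 0, "fingers": 2.0}, {"x": 0, "y": 0, "z": -3, "rx": 0, "ry": 0, "rz": 0, "fingers": 2.0}, {"x": 1.5, "y": 0.2, "z": -0.5, "rx": 0, "ry": 0, "rz": 0, "fingers": 2.0}, {"x": 3.5, "y": 0.24, "z": 0, "rx": 0, "ry": 0, "rz": 0, "fingers": 2.0}, {"x": 3.5, "y": 0.24, "z": 0, "rx": 0, "ry": 0, "rz": 0, "fingers": 2.0}, {"x": 3.5, "y": 0.24, "z": 0, "rx": 0, "ry": 0, "rz": 0, "fingers": 2.0}, {"x": 3.5, "y": 0.24, "z": 0, "rx": 0, "ry": 0, "rz": 0, "fingers": 2.0}, {"x": 3.5, "y": 0.24, "z": 0, "rx": 0, "ry": 0, "rz": 0, "fingers": 2.0}, {"x": 3.5, "y": 0.24, "z": 0, "rx": 0, "ry": 0, "rz": 0, "fingers": 2.0}, {"x": 3.5, "y": 0.24, "z": 0, "rx": 0, "ry": 0, "rz": 0, "fingers": 2.0}, {"x": 3.5, "y": 0, "z": 0, "rx": 0, "ry": 0, "rz": 0, "fingers": 2.0}, {"x": 0, "y": 0, "z": 3, "rx": 0, "ry": 0, "rz": 0, "fingers": 2.0}, {"x": 0, "y": 0, "z": 3, "rx": 0, "ry": 0, "rz": 0, "fingers": 2.0}, {"x": 0, "y": 0, "z": 2.5, "rx": 0, "ry": 0, "rz": 0, "fingers": 2.0}, {"x": 0, "y": 0, "z": 1.5, "rx": 0, "ry": 0, "rz": 0, "fingers": 2.0}, {"x": 0, "y": 0, "z": 0.5, "rx": 0, "ry": 0, "rz": 0, "fingers": 2.0}, {"x": 0, "y": 0, "z": 0, "rx": 0, "ry": 0, "rz": 0, "fingers": 2.0}]'

```text
t: 10.95
ee_pos: [0.5058, -0.4336, 0.0851]
tcp_rot: [0.746, -0.666, -0.0, 0.0]
contact_force: [-0.6, -0.4, -1.1]
width: 0.0258
```

Run:
```python
from h import *
rel(.5055,-.435,.062)
c=snap('scene'); save('e',cv2.resize(c['color'][170:270,190:330],(700,500),interpolation=cv2.INTER_CUBIC))
```

```text
t 10.9 tcp [ 0.5058 -0.4336  0.0851] jaw -173.6 q6 0.52 q1 -0.41 w 0.0258 F [-0.6 -0.4 -1.1] tilt [-0. -0. -1.]
shift cm now [0.13 0.04 2.31]
```

View pics/e.png

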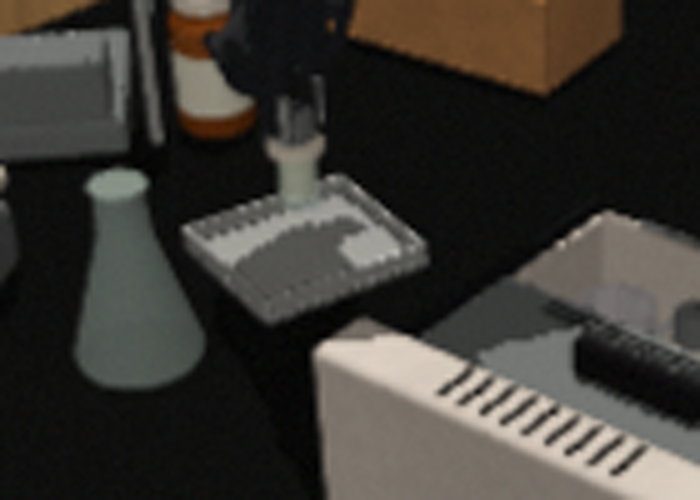

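The cell is held over the tray's robot side, image (295,180). Lowering it.

>>> apply_moves --commands '[{"x": 0, "y": 0, "z": 1, "rx": 0, "ry": 0, "rz": 0, "fingers": 2.0}, {"x": 0, "y": 0, "z": 0.7, "rx": 0, "ry": 0, "rz": 0, "fingers": 2.0}, {"x": 0, "y": 0, "z": 0.3, "rx": 0, "ry": 0, "rz": 0, "fingers": 2.0}, {"x": 0, "y": 0, "z": 0.2, "rx": 0, "ry": 0, "rz": 0, "fingers": 2.0}, {"x": 0, "y": 0, "z": 0.1, "rx": 0, "ry": 0, "rz": 0, "fingers": 2.0}, {"x": 0, "y": 0, "z": 0, "rx": 0, "ry": 0, "rz": 0, "fingers": 2.0}]'

```text
t: 11.6
ee_pos: [0.5058, -0.4338, 0.0623]
tcp_rot: [0.746, -0.666, 0.0, 0.0]
contact_force: [-1.3, -0.5, 2.0]
width: 0.0257
```

>>> apply_moves --commands '[{"x": 0, "y": 0, "z": 0, "rx": 0, "ry": 0, "rz": 0, "fingers": 3.2}, {"x": 0, "y": 0, "z": 0, "rx": 0, "ry": 0, "rz": 0, "fingers": 4}, {"x": 0, "y": 0, "z": -1, "rx": 0, "ry": 0, "rz": 0, "fingers": 4}, {"x": 0, "y": 0, "z": -3, "rx": 0, "ry": 0, "rz": 0, "fingers": 4}, {"x": 0, "y": 0, "z": -4, "rx": 0, "ry": 0, "rz": 0, "fingers": 4}, {"x": 0, "y": 0, "z": -2, "rx": 0, "ry": 0, "rz": 0, "fingers": 4}, {"x": -3.9, "y": -0.2, "z": 0, "rx": 0, "ry": 0, "rz": 0, "fingers": 4}, {"x": -3.9, "y": -0.2, "z": 0, "rx": 0, "ry": 0, "rz": 0, "fingers": 4}, {"x": -3.9, "y": -0.2, "z": 0, "rx": 0, "ry": 0, "rz": 0, "fingers": 4}, {"x": -3.9, "y": -0.2, "z": 0, "rx": 0, "ry": 0, "rz": 0, "fingers": 4}, {"x": -3.9, "y": -0.2, "z": 0, "rx": 0, "ry": 0, "rz": 0, "fingers": 4}, {"x": -3.9, "y": -0.2, "z": 0, "rx": 0, "ry": 0, "rz": 0, "fingers": 4}, {"x": -3.9, "y": -0.2, "z": 0, "rx": 0, "ry": 0, "rz": 0, "fingers": 4}, {"x": -3.9, "y": -0.2, "z": 0, "rx": 0, "ry": 0, "rz": 0, "fingers": 4}, {"x": -3.9, "y": -0.2, "z": 0, "rx": 0, "ry": 0, "rz": 0, "fingers": 4}, {"x": -0.65, "y": 0, "z": 0, "rx": 0, "ry": 0, "rz": 0, "fingers": 4}, {"x": 0, "y": 0, "z": 3, "rx": 0, "ry": 0, "rz": 0, "fingers": 4}, {"x": 0, "y": 0, "z": 1, "rx": 0, "ry": 0, "rz": 0, "fingers": 4}, {"x": 0, "y": 0, "z": 0, "rx": 0, "ry": 0, "rz": 0, "fingers": 4}]'

```text
t: 13.5
ee_pos: [0.4827, -0.0768, 0.1205]
tcp_rot: [0.745, -0.667, -0.001, 0.001]
contact_force: [-0.5, -0.5, -0.1]
width: 0.0404
```

Run:
```python
from h import *
rel(.4846,-.0768,.070)
c=snap('scene'); save('f',cv2.resize(c['color'][170:270,190:330],(420,300),interpolation=cv2.INTER_CUBIC))
s=snap('top'); P=cloud(s); m=(P[...,2]>.05)&(P[...,2]<.09)&(abs(P[...,0]-.52)<.06)&(abs(P[...,1]+.41)<.06); print(m.sum(),P[m].mean(0),P[m].max(0))
```

```text
t 13.5 tcp [ 0.4827 -0.0768  0.1205] jaw -173.6 q6 -0.14 q1 0.26 w 0.0404 F [-0.5 -0.5 -0.1] tilt [-0.003 -0.    -1.   ]
shift cm now [ 0.02 -0.2   5.05]
112 [ 0.50597262 -0.43081986  0.06930825] [ 0.52520684 -0.41424448  0.08670453]
```

>>> apply_moves --commands '[{"x": 0, "y": -0.1, "z": 2, "rx": 0, "ry": 0, "rz": 0, "fingers": 4}, {"x": 0, "y": 0, "z": 1.5, "rx": 0, "ry": 0, "rz": 0, "fingers": 4}, {"x": 0, "y": 0, "z": 1, "rx": 0, "ry": 0, "rz": 0, "fingers": 4}, {"x": 0, "y": 0, "z": 0.4, "rx": 0, "ry": 0, "rz": 0, "fingers": 4}, {"x": 0, "y": 0, "z": 0, "rx": 0, "ry": 0, "rz": 0, "fingers": 3.3}, {"x": 0, "y": 0, "z": 0, "rx": 0, "ry": 0, "rz": 0, "fingers": 3.1}, {"x": 0, "y": 0, "z": 0, "rx": 0, "ry": 0, "rz": 0, "fingers": 3.0}, {"x": 0, "y": 0, "z": 0, "rx": 0, "ry": 0, "rz": 0, "fingers": 2.9}, {"x": 0, "y": 0, "z": 0, "rx": 0, "ry": 0, "rz": 0, "fingers": 2.9}]'

```text
t: 14.5
ee_pos: [0.4849, -0.0761, 0.0731]
tcp_rot: [0.746, -0.666, 0.0, -0.0]
contact_force: [-0.2, 0.9, 0.5]
width: 0.0289
```

```bash
python3 -c "
from h import *
rel(.4846,-.0768,.070)"
```

```text
t 14.5 tcp [ 0.4849 -0.0761  0.0731] jaw -173.6 q6 -0.14 q1 0.26 w 0.0289 F [-0.2  0.9  0.5] tilt [ 0.  0. -1.]
shift cm now [0.06 0.03 0.31]
```

>>> apply_moves --commands '[{"x": 0, "y": 0, "z": 0.28, "rx": 0, "ry": 0, "rz": 0, "fingers": 2.9}, {"x": 0, "y": 0, "z": 0, "rx": 0, "ry": 0, "rz": 0, "fingers": 2.7}, {"x": 0, "y": 0, "z": 0, "rx": 0, "ry": 0, "rz": 0, "fingers": 2.5}, {"x": 0, "y": 0, "z": 0, "rx": 0, "ry": 0, "rz": 0, "fingers": 2.0}, {"x": 0, "y": 0, "z": 0, "rx": 0, "ry": 0, "rz": 0, "fingers": 2.0}, {"x": 0, "y": 0, "z": -0.5, "rx": 0, "ry": 0, "rz": 0, "fingers": 2.0}, {"x": 0, "y": 0, "z": -2, "rx": 0, "ry": 0, "rz": 0, "fingers": 2.0}, {"x": 0, "y": 0, "z": -3, "rx": 0, "ry": 0, "rz": 0, "fingers": 2.0}, {"x": 0, "y": 0, "z": -3, "rx": 0, "ry": 0, "rz": 0, "fingers": 2.0}, {"x": 0, "y": 0, "z": -3, "rx": 0, "ry": 0, "rz": 0, "fingers": 2.0}, {"x": 2.56, "y": 0.15, "z": -1, "rx": 0, "ry": 0, "rz": 0, "fingers": 2.0}, {"x": 4, "y": 0, "z": 0, "rx": 0, "ry": 0, "rz": 0, "fingers": 2.0}, {"x": 4, "y": 0, "z": 0, "rx": 0, "ry": 0, "rz": 0, "fingers": 2.0}, {"x": 4, "y": 0, "z": 0, "rx": 0, "ry": 0, "rz": 0, "fingers": 2.0}, {"x": 4, "y": 0, "z": 0, "rx": 0, "ry": 0, "rz": 0, "fingers": 2.0}, {"x": 4, "y": 0, "z": 0, "rx": 0, "ry": 0, "rz": 0, "fingers": 2.0}, {"x": 4, "y": 0, "z": 0, "rx": 0, "ry": 0, "rz": 0, "fingers": 2.0}, {"x": 4, "y": 0, "z": 0, "rx": 0, "ry": 0, "rz": 0, "fingers": 2.0}, {"x": 0, "y": 0, "z": 0, "rx": 0, "ry": 0, "rz": 0, "fingers": 2.0}]'

```text
t: 16.4
ee_pos: [0.5161, -0.3835, 0.1923]
tcp_rot: [0.744, -0.668, -0.002, 0.001]
contact_force: [-0.0, 0.9, -1.7]
width: 0.0255
```

```bash
python3 -c "
from h import *
rel(.517,-.380,.062)"
```

```text
t 16.4 tcp [ 0.5161 -0.3835  0.1923] jaw -173.8 q6 0.44 q1 -0.33 w 0.0255 F [-0.   0.9 -1.7] tilt [-0.004  0.001 -1.   ]
shift cm now [-0.32 -0.18 13.03]
```

>>> apply_moves --commands '[{"x": 0, "y": 0, "z": 3, "rx": 0, "ry": 0, "rz": 0, "fingers": 2.0}, {"x": 0, "y": 0, "z": 3, "rx": 0, "ry": 0, "rz": 0, "fingers": 2.0}, {"x": 0, "y": 0, "z": 3, "rx": 0, "ry": 0, "rz": 0, "fingers": 2.0}, {"x": 0, "y": 0, "z": 2, "rx": 0, "ry": 0, "rz": 0, "fingers": 2.0}, {"x": 0, "y": 0, "z": 1, "rx": 0, "ry": 0, "rz": 0, "fingers": 2.0}, {"x": 0, "y": 0, "z": 0.4, "rx": 0, "ry": 0, "rz": 0, "fingers": 2.0}, {"x": 0, "y": 0, "z": 0, "rx": 0, "ry": 0, "rz": 0, "fingers": 2.0}, {"x": 0, "y": 0, "z": 0, "rx": 0, "ry": 0, "rz": 0, "fingers": 2.0}]'

```text
t: 17.2
ee_pos: [0.518, -0.3803, 0.0725]
tcp_rot: [0.746, -0.666, 0.001, -0.0]
contact_force: [0.5, 0.4, -0.4]
width: 0.0258
```

>>> apply_moves --commands '[{"x": 0, "y": 0, "z": 0.6, "rx": 0, "ry": 0, "rz": 0, "fingers": 2.0}, {"x": 0, "y": 0, "z": 0.3, "rx": 0, "ry": 0, "rz": 0, "fingers": 2.0}, {"x": 0, "y": 0, "z": 0.1, "rx": 0, "ry": 0, "rz": 0, "fingers": 2.0}, {"x": 0, "y": 0, "z": 0, "rx": 0, "ry": 0, "rz": 0, "fingers": 2.0}, {"x": 0, "y": 0, "z": 0, "rx": 0, "ry": 0, "rz": 0, "fingers": 2.0}]'

```text
t: 17.7
ee_pos: [0.5177, -0.3804, 0.0623]
tcp_rot: [0.746, -0.666, 0.001, 0.0]
contact_force: [-0.7, 0.9, 5.3]
width: 0.0254
```

>>> apply_moves --commands '[{"x": 0, "y": 0, "z": 0, "rx": 0, "ry": 0, "rz": 0, "fingers": 3.2}, {"x": 0, "y": 0, "z": 0, "rx": 0, "ry": 0, "rz": 0, "fingers": 4}, {"x": 0, "y": 0, "z": -1, "rx": 0, "ry": 0, "rz": 0, "fingers": 4}, {"x": 0, "y": 0, "z": -3, "rx": 0, "ry": 0, "rz": 0, "fingers": 4}, {"x": 0, "y": 0, "z": -4, "rx": 0, "ry": 0, "rz": 0, "fingers": 4}, {"x": 0, "y": 0, "z": -4, "rx": 0, "ry": 0, "rz": 0, "fingers": 4}, {"x": 0, "y": 0, "z": -2, "rx": 0, "ry": 0, "rz": 0, "fingers": 4}]'

```text
t: 18.4
ee_pos: [0.518, -0.3809, 0.2065]
tcp_rot: [0.746, -0.666, 0.003, -0.0]
contact_force: [0.1, -0.3, 0.5]
width: 0.0403
```

Run:
```python
from h import *
S=[snap('top') for _ in range(6)]; C=[snap('scene') for _ in range(6)]
s=dict(S[0]); s['color']=np.mean([q['color'] for q in S],0).astype(np.uint8)
c=dict(C[0]); c['color']=np.mean([q['color'] for q in C],0).astype(np.uint8)
for n,q in(('s',s),('c',c)): np.save(n+'_avg.npy',q['color'])
rows=[]
for (x,y) in((.518,.2597),(.407,.3487),(.417,.1907)):
    w,a,b,l=fresh(s,x,y); print(np.round(w,4),'line %.1f flat %.1f'%(a,b))
    # rectified patches (ray-cast to plane z=.075), x up, y left, 0.1mm... 50 mm square, 260 px
    r=[]
    for q in(s,c):
        g=(np.arange(260)-129.5)/259*.044
        Y,X=np.meshgrid(-g,-g); W=np.stack([w[0]+X,w[1]+Y,np.full_like(X,.075)],-1)
        p=W@q['R'].T+q['t']; mu=(q['fx']*p[...,0]/p[...,2]+q['cx']).astype(np.float32); mv=(q['fy']*p[...,1]/p[...,2]+q['cy']).astype(np.float32)
        r.append(cv2.remap(q['color'],mu,mv,cv2.INTER_CUBIC))
    rows.append(np.vstack(r))
save('g',np.hstack(rows))
save('g2',cv2.resize(c['color'][180:260,200:360],(480,240),interpolation=cv2.INTER_CUBIC))
rel(.518,.2597,.2)
```

```text
[0.5182 0.2597 0.0206] line -34.2 flat -17.1
[0.4072 0.3487 0.0211] line 150.2 flat 146.0
[0.4172 0.1908 0.0208] line 10.7 flat 23.3
t 19.0 tcp [ 0.5172 -0.38    0.2004] jaw -173.6 q6 0.43 q1 -0.32 w 0.0404 F [0.2 0.4 0.3] tilt [-0.001  0.    -1.   ]
shift cm now [-6.356e+01 -7.230e+00  6.000e-02]
```

View pics/g.png

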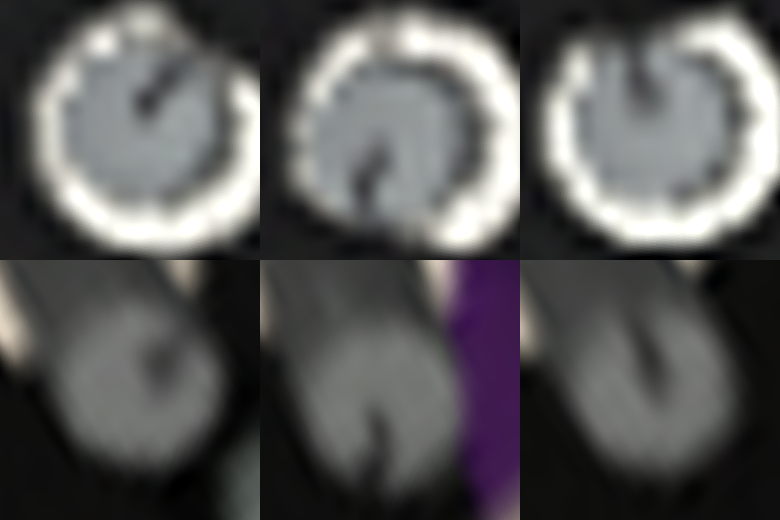

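Rectified caps (up = +x, left = +y): on A the line points up-right, about -36°; on B down-left, about 150°; on C up, about 16°. These are good to about ±6°, so I check them against the collar outline's radial profile.

Run:
```python
from h import *
s=snap('top'); s['color']=np.load('s_avg.npy'); K=8
for n,x,y in(('A',.518,.2578),('B',.406,.349),('C',.417,.1904)):
    u,v=proj(s,(x,y,.05)); u0,v0=int(u)-14,int(v)-14
    gr=cv2.cvtColor(cv2.resize(s['color'][v0:v0+28,u0:u0+28],None,fx=K,fy=K,interpolation=cv2.INTER_CUBIC),cv2.COLOR_RGB2GRAY)
    # radial white-edge: for each azimuth sample along radius on plane .049, find outermost >90
    def prof(c):
        out=[]
        for a in np.radians(np.arange(0,360,6)):
            r=np.arange(.010,.026,.0002)
            p=np.array([proj(s,(c[0]+q*np.cos(a),c[1]+q*np.sin(a),.050)) for q in r])
            g=cv2.remap(gr,((p[:,0]-u0+.5)*K-.5).astype(np.float32)[None],((p[:,1]-v0+.5)*K-.5).astype(np.float32)[None],cv2.INTER_LINEAR)[0]
            i=np.where(g>85)[0]; out.append(r[i[-1]] if len(i) else np.nan)
        return np.array(out)
    c=np.array([x,y])
    A=np.radians(np.arange(0,360,6))
    for _ in range(6):
        e=prof(c); med=np.nanpercentile(e,60); ok=np.abs(e-med)<.0016
        M=np.c_[np.cos(A),np.sin(A),np.ones(60)][ok]; k=np.linalg.lstsq(M,e[ok],rcond=None)[0]; c=c+k[:2]
    e=prof(c); print(n,np.round(c,4),'R %.4f'%k[2]); print(' '.join('%d:%.1f'%(6*i,1e3*(q-k[2])) for i,q in enumerate(e)))
```

```text
A [0.5202 0.2595] R 0.0223
0:-0.5 6:0.1 12:0.3 18:-0.1 24:-0.3 30:-0.3 36:0.1 42:-0.3 48:-0.3 54:-0.1 60:-0.1 66:-0.1 72:0.5 78:0.5 84:0.3 90:-0.1 96:-0.1 102:0.3 108:0.3 114:0.1 120:-0.1 126:0.1 132:0.1 138:-0.1 144:0.1 150:-0.1 156:0.1 162:-0.3 168:-0.7 174:-0.7 180:-0.3 186:-0.3 192:-0.3 198:-0.5 204:-0.5 210:0.1 216:0.3 222:0.1 228:0.3 234:0.3 240:0.3 246:0.5 252:0.5 258:0.7 264:0.3 270:-0.1 276:-0.7 282:-1.1 288:-1.9 294:-2.5 300:-3.5 306:-4.3 312:-5.7 318:-6.5 324:-6.7 330:-7.5 336:-7.1 342:-5.7 348:-4.5 354:-2.7
B [0.4059 0.3507] R 0.0221
0:0.3 6:0.3 12:-0.1 18:0.5 24:0.3 30:0.5 36:0.9 42:0.9 48:0.3 54:0.1 60:0.3 66:-0.1 72:-0.5 78:-0.1 84:0.1 90:-0.1 96:-0.5 102:0.3 108:0.7 114:0.3 120:-0.7 126:-1.3 132:-2.1 138:-3.1 144:-4.5 150:-6.1 156:-6.3 162:-6.3 168:-5.9 174:-4.7 180:-4.5 186:-3.5 192:-2.1 198:-1.1 204:-0.3 210:0.1 216:0.1 222:0.1 228:-0.1 234:-0.3 240:0.9 246:1.5 252:0.9 258:1.5 264:2.5 270:2.5 276:2.7 282:1.9 288:-0.1 294:-0.1 300:-0.5 306:-1.1 312:-0.9 318:-0.5 324:-0.1 330:-0.1 336:-0.3 342:-0.7 348:-0.5 354:-0.1
C [0.4185 0.1917] R 0.0219
0:-5.5 6:-6.1 12:-7.1 18:-8.3 24:-9.9 30:-6.7 36:-4.7 42:-2.5 48:-0.5 54:-0.1 60:-0.5 66:-0.7 72:-0.1 78:0.1 84:0.3 90:0.1 96:0.3 102:0.5 108:0.5 114:0.3 120:-0.3 126:0.1 132:0.3 138:-0.1 144:0.1 150:-0.1 156:0.3 162:0.5 168:-0.1 174:-0.5 180:-0.7 186:-0.5 192:-0.3 198:0.1 204:-0.1 210:-0.5 216:0.1 222:0.3 228:0.1 234:-0.1 240:-0.3 246:0.5 252:0.3 258:-0.1 264:0.1 270:0.3 276:0.1 282:-0.1 288:-0.1 294:0.1 300:-0.1 306:-0.3 312:-0.1 318:0.1 324:0.5 330:0.7 336:-0.7 342:-1.9 348:-3.1 354:-4.1
```

Estimates so far: flats A about -37°, B about 160°, C about 14°. I'll grip each cell twice at right angles to centre it, and use force feedback at insertion. Cell A first.

>>> apply_moves --commands '[{"x": -2.53, "y": -0.323, "z": 0, "rx": 0, "ry": 0, "rz": 0, "fingers": 5}, {"x": -4.53, "y": -0.523, "z": 0, "rx": 0, "ry": 0, "rz": 0, "fingers": 5}, {"x": -4.53, "y": -0.523, "z": 0, "rx": 0, "ry": 0, "rz": 0, "fingers": 5}, {"x": -4.53, "y": -0.523, "z": 0, "rx": 0, "ry": 0, "rz": 0, "fingers": 5}, {"x": -4.53, "y": -0.523, "z": 0, "rx": 0, "ry": 0, "rz": 0, "fingers": 5}, {"x": -4.53, "y": -0.523, "z": 0, "rx": 0, "ry": 0, "rz": 0, "fingers": 5}, {"x": -4.53, "y": -0.523, "z": 0, "rx": 0, "ry": 0, "rz": 0, "fingers": 5}, {"x": -4.53, "y": -0.523, "z": 0, "rx": 0, "ry": 0, "rz": 0, "fingers": 5}, {"x": -4.53, "y": -0.523, "z": 0, "rx": 0, "ry": 0, "rz": 0, "fingers": 5}, {"x": -4.53, "y": -0.523, "z": 0, "rx": 0, "ry": 0, "rz": 0, "fingers": 5}, {"x": -4.53, "y": -0.523, "z": 0, "rx": 0, "ry": 0, "rz": 0, "fingers": 5}, {"x": -4.53, "y": -0.523, "z": 0, "rx": 0, "ry": 0, "rz": 0, "fingers": 5}, {"x": -4.53, "y": -0.523, "z": 0, "rx": 0, "ry": 0, "rz": 0, "fingers": 5}, {"x": -4.53, "y": -0.523, "z": 0, "rx": 0, "ry": 0, "rz": 0, "fingers": 5}, {"x": -2, "y": -0.2, "z": 0, "rx": 0, "ry": 0, "rz": 0, "fingers": 5}, {"x": 0, "y": 0, "z": 3, "rx": 0, "ry": 0, "rz": 0, "fingers": 5}, {"x": 0, "y": 0, "z": 3, "rx": 0, "ry": 0, "rz": 0, "fingers": 5}, {"x": 0, "y": 0, "z": 2, "rx": 0, "ry": 0, "rz": 0, "fingers": 5}, {"x": 0, "y": 0, "z": 0, "rx": 0, "ry": 0, "rz": 0, "fingers": 5}, {"x": 0, "y": 0, "z": 0, "rx": 0, "ry": 0, "rz": 0, "fingers": 5}]'

```text
t: 21.05
ee_pos: [0.5196, 0.258, 0.1219]
tcp_rot: [0.746, -0.667, 0.0, -0.0]
contact_force: [0.5, 0.8, 0.1]
width: 0.0499
```

Run:
```python
from h import *
rel(.519,.2585,.058)
s=snap('top'); c=snap('scene'); P=cloud(s)
# tray check: old caps and cup rings
im=np.hstack([cv2.resize(s['color'][235:290,270:380],(550,275),interpolation=cv2.INTER_CUBIC)])
im2=np.hstack([cv2.resize(s['color'][232:287,400:455],(275,275),interpolation=cv2.INTER_CUBIC),cv2.resize(c['color'][250:305,385:440],(275,275),interpolation=cv2.INTER_CUBIC)])
save('i',np.vstack([im,im2])); np.save('top_i.npy',s['color'])
```

```text
t 21.1 tcp [0.5196 0.258  0.1219] jaw -173.6 q6 -0.70 q1 0.81 w 0.0499 F [0.5 0.8 0.1] tilt [ 0.001 -0.    -1.   ]
shift cm now [-0.06  0.06  6.39]
```

View pics/i.png

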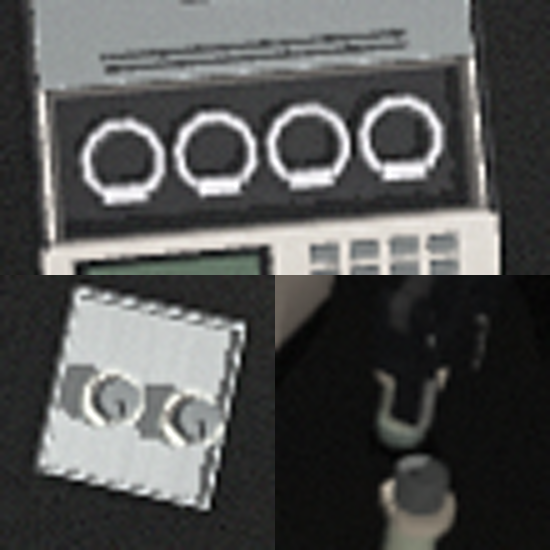

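Top view: all four cups are empty (rings at 124/215/308/402 along the row) and both used cells stand in the tray. Next I fit the cup rings numerically.

Run:
```python
from h import *
s=snap('top'); s['color']=np.load('top_i.npy'); g=cv2.cvtColor(s['color'],cv2.COLOR_RGB2GRAY).astype(float)
def fit(c,z,rin,rout,r0,skip=None):
    v,u=np.mgrid[0:480,0:640]; pu,pv=proj(s,(*c,z)); 
    m=(abs(u-pu)<12)&(abs(v-pv)<12); uu,vv=u[m],v[m]
    W=np.array([onz(s,a,b,z)[:2] for a,b in zip(uu,vv)]); wt=g[m]
    for _ in range(8):
        d=W-c; r=np.hypot(*d.T); k=(r>rin)&(r<rout)&(d[:,0]>-.013)
        w=np.clip(wt-110,0,None)*k
        f=lambda p:np.sqrt(w)*(np.hypot(*(W-p[:2]).T)-p[2])
        q=least_squares(f,[*c,r0]).x; c=q[:2]
    return q
th=np.radians(6.4); ex=np.array([np.cos(th),np.sin(th)]);ey=np.array([-ex[1],ex[0]]); o=np.array([.5109,-.0433])
Q=[]
for i in range(4):
    q=fit(o-.03*ex+ey*(.093-.062*i),.066,.017,.030,.0235); Q.append(q[:2]); print(i,np.round(q,4),'vs nominal local',np.round((q[:2]-o)@np.c_[ex,ey]-[-.03,.093-.062*i],4))
Q=np.array(Q); d=Q[3]-Q[0]; print('axis deg',np.degrees(np.arctan2(d[0],-d[1])), np.hypot(*d))
```

```text
0 [0.4708 0.0458 0.0246] vs nominal local [0. 0.]
1 [ 0.478  -0.0156  0.0244] vs nominal local [0.0004 0.0002]
2 [ 0.4848 -0.0771  0.0246] vs nominal local [0.0002 0.0003]
3 [ 0.4922 -0.1387  0.0244] vs nominal local [0.0008 0.0003]
axis deg 6.633549103664941 0.18577982643053695
```

>>> apply_moves --commands '[{"x": 0, "y": 0, "z": 3, "rx": 0, "ry": 0, "rz": 0, "fingers": 5}, {"x": 0, "y": 0, "z": 2, "rx": 0, "ry": 0, "rz": 0, "fingers": 5}, {"x": 0, "y": 0, "z": 1, "rx": 0, "ry": 0, "rz": 0, "fingers": 5}, {"x": 0, "y": 0, "z": 0.3, "rx": 0, "ry": 0, "rz": 0, "fingers": 4}, {"x": 0, "y": 0, "z": 0, "rx": 0, "ry": 0, "rz": 0, "fingers": 3.2}, {"x": 0, "y": 0, "z": 0, "rx": 0, "ry": 0, "rz": 0, "fingers": 2.8}, {"x": 0, "y": 0, "z": 0, "rx": 0, "ry": 0, "rz": 0, "fingers": 2.5}, {"x": 0, "y": 0, "z": 0, "rx": 0, "ry": 0, "rz": 0, "fingers": 2.5}]'

```text
t: 22.0
ee_pos: [0.5201, 0.2588, 0.0598]
tcp_rot: [0.746, -0.666, 0.0, -0.001]
contact_force: [-0.4, 0.2, 5.0]
width: 0.0266
```

>>> apply_moves --commands '[{"x": 0, "y": 0, "z": 0, "rx": 0, "ry": 0, "rz": 0, "fingers": 3.2}, {"x": 0, "y": 0, "z": 0, "rx": 0, "ry": 0, "rz": 0, "fingers": 4}, {"x": 0, "y": 0, "z": 0, "rx": 0, "ry": 0, "rz": -0.14, "fingers": 4}, {"x": 0, "y": 0, "z": 0, "rx": 0, "ry": 0, "rz": -0.143, "fingers": 4}, {"x": 0, "y": 0, "z": 0, "rx": 0, "ry": 0, "rz": -0.143, "fingers": 4}, {"x": 0, "y": 0, "z": 0, "rx": 0, "ry": 0, "rz": -0.143, "fingers": 4}, {"x": 0, "y": 0, "z": 0, "rx": 0, "ry": 0, "rz": -0.143, "fingers": 4}, {"x": 0, "y": 0, "z": 0, "rx": 0, "ry": 0, "rz": -0.143, "fingers": 4}, {"x": 0, "y": 0, "z": 0, "rx": 0, "ry": 0, "rz": -0.143, "fingers": 4}, {"x": 0, "y": 0, "z": 0, "rx": 0, "ry": 0, "rz": -0.143, "fingers": 4}, {"x": 0, "y": 0, "z": 0, "rx": 0, "ry": 0, "rz": -0.143, "fingers": 4}, {"x": 0, "y": 0, "z": 0, "rx": 0, "ry": 0, "rz": -0.143, "fingers": 4}, {"x": 0, "y": 0, "z": 0, "rx": 0, "ry": 0, "rz": -0.143, "fingers": 4}, {"x": 0, "y": 0, "z": 0, "rx": 0, "ry": 0, "rz": 0, "fingers": 3.2}, {"x": 0, "y": 0, "z": 0, "rx": 0, "ry": 0, "rz": 0, "fingers": 2.8}, {"x": 0, "y": 0, "z": 0, "rx": 0, "ry": 0, "rz": 0, "fingers": 2.5}, {"x": 0, "y": 0, "z": 0, "rx": 0, "ry": 0, "rz": 0, "fingers": 2.0}, {"x": 0, "y": 0, "z": 0, "rx": 0, "ry": 0, "rz": 0, "fingers": 2.0}]'

```text
t: 23.8
ee_pos: [0.5192, 0.2584, 0.058]
tcp_rot: [0.998, 0.055, -0.0, -0.0]
contact_force: [-0.1, 0.6, -0.8]
width: 0.0255
```

```bash
python3 -c "
from h import *
rel(.4919,-.1388,.185,-40.1)"
```

```text
t 23.8 tcp [0.5192 0.2584 0.058 ] jaw -83.7 q6 0.87 q1 0.81 w 0.0255 F [-0.1  0.6 -0.8] tilt [-0.  0. -1.]
shift cm now [ -7.08  39.17 -12.7 ]
rz 2.381 -> q6change approx -2.38; shift after turn [ 32.14 -23.49 -12.7 ]
rz -0.761 -> q6change approx 0.76; shift after turn [-32.14  23.49 -12.7 ]
rz -3.902 -> q6change approx 3.90; shift after turn [ 32.14 -23.49 -12.7 ]
```

>>> apply_moves --commands '[{"x": 0, "y": 0, "z": -1.5, "rx": 0, "ry": 0, "rz": 0, "fingers": 2}, {"x": 0, "y": 0, "z": -4, "rx": 0, "ry": 0, "rz": 0, "fingers": 2}, {"x": 0, "y": 0, "z": -4, "rx": 0, "ry": 0, "rz": 0, "fingers": 2}, {"x": 0, "y": 0, "z": -3.2, "rx": 0, "ry": 0, "rz": 0, "fingers": 2}, {"x": 0, "y": 0, "z": 0, "rx": 0, "ry": 0, "rz": 0.149, "fingers": 2}, {"x": 0, "y": 0, "z": 0, "rx": 0, "ry": 0, "rz": 0.149, "fingers": 2}, {"x": 0, "y": 0, "z": 0, "rx": 0, "ry": 0, "rz": 0.149, "fingers": 2}, {"x": 0, "y": 0, "z": 0, "rx": 0, "ry": 0, "rz": 0.149, "fingers": 2}, {"x": 0, "y": 0, "z": 0, "rx": 0, "ry": 0, "rz": 0.149, "fingers": 2}, {"x": 0, "y": 0, "z": 0, "rx": 0, "ry": 0, "rz": 0.149, "fingers": 2}, {"x": 0, "y": 0, "z": 0, "rx": 0, "ry": 0, "rz": 0.149, "fingers": 2}, {"x": 0, "y": 0, "z": 0, "rx": 0, "ry": 0, "rz": 0.149, "fingers": 2}, {"x": 0, "y": 0, "z": 0, "rx": 0, "ry": 0, "rz": 0.149, "fingers": 2}, {"x": 0, "y": 0, "z": 0, "rx": 0, "ry": 0, "rz": 0.149, "fingers": 2}, {"x": 0, "y": 0, "z": 0, "rx": 0, "ry": 0, "rz": 0.149, "fingers": 2}, {"x": 0, "y": 0, "z": 0, "rx": 0, "ry": 0, "rz": 0.149, "fingers": 2}, {"x": 0, "y": 0, "z": 0, "rx": 0, "ry": 0, "rz": 0.149, "fingers": 2}, {"x": 0, "y": 0, "z": 0, "rx": 0, "ry": 0, "rz": 0.149, "fingers": 2}, {"x": 0, "y": 0, "z": 0, "rx": 0, "ry": 0, "rz": 0.149, "fingers": 2}, {"x": 0, "y": 0, "z": 0, "rx": 0, "ry": 0, "rz": 0.149, "fingers": 2}]'

```text
t: 25.8
ee_pos: [0.5193, 0.2583, 0.1862]
tcp_rot: [-0.418, 0.909, 0.0, 0.0]
contact_force: [-0.1, 0.4, -0.9]
width: 0.0258
```

```bash
python3 -c "
from h import *
rel(.4919,-.1388,.185,-40.1)"
```

```text
t 25.8 tcp [0.5193 0.2583 0.1862] jaw 139.4 q6 -1.52 q1 0.81 w 0.0258 F [-0.1  0.4 -0.9] tilt [ 0.001  0.001 -1.   ]
shift cm now [ 31.94 -23.76   0.1 ]
rz 3.133 -> q6change approx -3.13; shift after turn [-32.14  23.48   0.1 ]
rz -0.009 -> q6change approx 0.01; shift after turn [ 32.14 -23.48   0.1 ]
rz -3.150 -> q6change approx 3.15; shift after turn [-32.14  23.48   0.1 ]
```

>>> apply_moves --commands '[{"x": 1.2, "y": -0.88, "z": 0, "rx": 0, "ry": 0, "rz": -0.009, "fingers": 2}, {"x": 3.21, "y": -2.35, "z": 0, "rx": 0, "ry": 0, "rz": 0, "fingers": 2}, {"x": 3.21, "y": -2.35, "z": 0, "rx": 0, "ry": 0, "rz": 0, "fingers": 2}, {"x": 3.21, "y": -2.35, "z": 0, "rx": 0, "ry": 0, "rz": 0, "fingers": 2}, {"x": 3.21, "y": -2.35, "z": 0, "rx": 0, "ry": 0, "rz": 0, "fingers": 2}, {"x": 3.21, "y": -2.35, "z": 0, "rx": 0, "ry": 0, "rz": 0, "fingers": 2}, {"x": 3.21, "y": -2.35, "z": 0, "rx": 0, "ry": 0, "rz": 0, "fingers": 2}, {"x": 3.21, "y": -2.35, "z": 0, "rx": 0, "ry": 0, "rz": 0, "fingers": 2}, {"x": 3.21, "y": -2.35, "z": 0, "rx": 0, "ry": 0, "rz": 0, "fingers": 2}, {"x": 3.21, "y": -2.35, "z": 0, "rx": 0, "ry": 0, "rz": 0, "fingers": 2}, {"x": 2, "y": -1.45, "z": 0, "rx": 0, "ry": 0, "rz": 0, "fingers": 2}, {"x": 0, "y": 0, "z": 2.5, "rx": 0, "ry": 0, "rz": 0, "fingers": 2}, {"x": 0, "y": 0, "z": 2, "rx": 0, "ry": 0, "rz": 0, "fingers": 2}, {"x": 0, "y": 0, "z": 0.5, "rx": 0, "ry": 0, "rz": 0, "fingers": 2}, {"x": 0, "y": 0, "z": 0, "rx": 0, "ry": 0, "rz": 0, "fingers": 2}, {"x": 0, "y": 0, "z": 0, "rx": 0, "ry": 0, "rz": 0, "fingers": 2}]'

```text
t: 27.4
ee_pos: [0.4952, -0.1387, 0.1366]
tcp_rot: [-0.425, 0.905, -0.001, 0.001]
contact_force: [0.3, 1.2, -0.4]
width: 0.026
```

Run:
```python
from h import *
rel(.4918,-.1388,.083)
c=snap('scene'); u,v=proj(c,(.4918,-.1388,.12)); u,v=int(u),int(v); print(u,v)
save('j',cv2.resize(c['color'][v-35:v+35,u-35:u+35],(560,560),interpolation=cv2.INTER_CUBIC))
```

```text
t 27.4 tcp [ 0.4952 -0.1387  0.1366] jaw 140.4 q6 -0.81 q1 0.12 w 0.0260 F [ 0.3  1.2 -0.4] tilt [ 0.002 -0.    -1.   ]
shift cm now [0.23 0.26 5.36]
312 217
```

View pics/j.png

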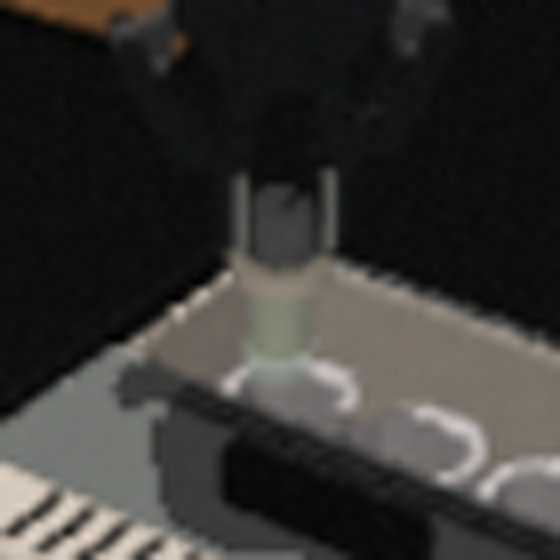

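The cell is held above cup 3 (image (280,330)), with the line pointing away from the camera as it should. I correct about 3 mm and descend to just above rim contact.

>>> apply_moves --commands '[{"x": 0.23, "y": 0.26, "z": 0, "rx": 0, "ry": 0, "rz": 0, "fingers": 2}, {"x": 0, "y": 0, "z": 2, "rx": 0, "ry": 0, "rz": 0, "fingers": 2}, {"x": 0, "y": 0, "z": 2, "rx": 0, "ry": 0, "rz": 0, "fingers": 2}, {"x": 0, "y": 0, "z": 1, "rx": 0, "ry": 0, "rz": 0, "fingers": 2}, {"x": 0, "y": 0, "z": 0.2, "rx": 0, "ry": 0, "rz": 0, "fingers": 2}, {"x": 0, "y": 0, "z": 0, "rx": 0, "ry": 0, "rz": 0, "fingers": 2}, {"x": 0, "y": 0, "z": 0, "rx": 0, "ry": 0, "rz": 0, "fingers": 2}]'

```text
t: 28.15
ee_pos: [0.4919, -0.1387, 0.0843]
tcp_rot: [-0.425, 0.905, -0.0, 0.001]
contact_force: [0.4, 0.5, -1.9]
width: 0.0257
```

```bash
python3 -c "
from h import *
rel(.4918,-.1388,.070,139.9)
for i in range(3): snap('top'); print(ctrl.get_state()['ee_pos'])"
```

```text
t 28.1 tcp [ 0.4919 -0.1387  0.0843] jaw 140.3 q6 -0.81 q1 0.12 w 0.0257 F [ 0.4  0.5 -1.9] tilt [ 0.002 -0.    -1.   ]
shift cm now [0.02 0.   1.43]
rz 3.149 -> q6change approx -3.15; shift after turn [-0.02 -0.    1.43]
rz 0.007 -> q6change approx -0.01; shift after turn [0.02 0.   1.43]
rz -3.135 -> q6change approx 3.13; shift after turn [-0.02 -0.    1.43]
[ 0.49187528 -0.13864429  0.08417475]
[ 0.49181206 -0.13864258  0.08405197]
[ 0.49168658 -0.13861074  0.0838379 ]
```

Well aligned. Down slowly past the rim level, to .076.

>>> apply_moves --commands '[{"x": 0, "y": 0, "z": 0.3, "rx": 0, "ry": 0, "rz": 0, "fingers": 2}, {"x": 0, "y": 0, "z": 0.2, "rx": 0, "ry": 0, "rz": 0, "fingers": 2}, {"x": 0, "y": 0, "z": 0.15, "rx": 0, "ry": 0, "rz": 0, "fingers": 2}, {"x": 0, "y": 0, "z": 0.1, "rx": 0, "ry": 0, "rz": 0, "fingers": 2}, {"x": 0, "y": 0, "z": 0, "rx": 0, "ry": 0, "rz": 0, "fingers": 2}, {"x": 0, "y": 0, "z": 0, "rx": 0, "ry": 0, "rz": 0, "fingers": 2}]'

```text
t: 28.9
ee_pos: [0.4922, -0.1385, 0.0778]
tcp_rot: [-0.425, 0.905, -0.001, 0.001]
contact_force: [-3.6, 4.5, 9.7]
width: 0.0254
```

>>> apply_moves --commands '[{"x": 0, "y": 0, "z": -0.1, "rx": 0, "ry": 0, "rz": 0.025, "fingers": 2}, {"x": 0, "y": 0, "z": 0, "rx": 0, "ry": 0, "rz": 0.025, "fingers": 2}, {"x": 0, "y": 0, "z": 0, "rx": 0, "ry": 0, "rz": 0.025, "fingers": 2}, {"x": 0, "y": 0, "z": 0, "rx": 0, "ry": 0, "rz": 0, "fingers": 2}]'

```text
t: 29.3
ee_pos: [0.4926, -0.1389, 0.0781]
tcp_rot: [-0.39, 0.921, -0.001, 0.001]
contact_force: [1.7, 0.2, 6.1]
width: 0.0258
```

```bash
python3 -c "
from h import *
rel(.4918,-.1388,.070,139.9); print(ctrl.get_state()['torque'])"
```

```text
t 29.3 tcp [ 0.4926 -0.1389  0.0781] jaw 136.0 q6 -0.89 q1 0.12 w 0.0258 F [1.7 0.2 6.1] tilt [ 0.004 -0.001 -1.   ]
shift cm now [0.05 0.07 0.81]
rz 3.073 -> q6change approx -3.07; shift after turn [-0.04 -0.07  0.81]
rz -0.069 -> q6change approx 0.07; shift after turn [0.04 0.07 0.81]
rz -3.210 -> q6change approx 3.21; shift after turn [-0.04 -0.07  0.81]
[-0.06912358 -0.45218688  0.07344348]
```

>>> apply_moves --commands '[{"x": 0, "y": 0, "z": 0, "rx": 0, "ry": 0, "rz": -0.035, "fingers": 2}, {"x": -0.036, "y": 0.035, "z": 0, "rx": 0, "ry": 0, "rz": 0, "fingers": 2}, {"x": -0.036, "y": 0.035, "z": 0, "rx": 0, "ry": 0, "rz": 0, "fingers": 2}, {"x": 0, "y": 0, "z": 0, "rx": 0, "ry": 0, "rz": 0, "fingers": 2}]'

```text
t: 29.7
ee_pos: [0.4923, -0.1385, 0.078]
tcp_rot: [-0.407, 0.914, -0.001, 0.001]
contact_force: [0.5, -2.3, 5.6]
width: 0.0256
```

```bash
python3 -c "
from h import *
rel(.4918,-.1388,.070,139.9); print(ctrl.get_state()['torque'])"
```

```text
t 29.7 tcp [ 0.4923 -0.1385  0.078 ] jaw 138.0 q6 -0.86 q1 0.12 w 0.0256 F [ 0.5 -2.3  5.6] tilt [ 0.003 -0.002 -1.   ]
shift cm now [0.05 0.02 0.8 ]
rz 3.108 -> q6change approx -3.11; shift after turn [-0.05 -0.02  0.8 ]
rz -0.033 -> q6change approx 0.03; shift after turn [0.05 0.02 0.8 ]
rz -3.175 -> q6change approx 3.17; shift after turn [-0.05 -0.02  0.8 ]
[-0.93578442 -0.3913192   0.00736674]
```

>>> apply_moves --commands '[{"x": 0, "y": 0, "z": -0.15, "rx": 0, "ry": 0, "rz": -0.03, "fingers": 2}, {"x": 0, "y": 0, "z": 0, "rx": 0, "ry": 0, "rz": -0.03, "fingers": 2}, {"x": 0, "y": 0, "z": 0.1, "rx": 0, "ry": 0, "rz": -0.03, "fingers": 2}, {"x": 0, "y": 0, "z": 0.05, "rx": 0, "ry": 0, "rz": 0, "fingers": 2}, {"x": 0, "y": 0, "z": 0, "rx": 0, "ry": 0, "rz": 0, "fingers": 2}]'

```text
t: 30.2
ee_pos: [0.4918, -0.1374, 0.0764]
tcp_rot: [-0.447, 0.894, -0.0, 0.001]
contact_force: [3.5, 1.0, 0.2]
width: 0.0258
```

```bash
python3 -c "
from h import *
rel(.4918,-.1388,.070,139.9); print(ctrl.get_state()['torque'])"
```

```text
t 30.2 tcp [ 0.4918 -0.1374  0.0764] jaw 143.1 q6 -0.77 q1 0.12 w 0.0258 F [3.5 1.  0.2] tilt [ 0.001  0.    -1.   ]
shift cm now [ 0.11 -0.08  0.64]
rz 3.198 -> q6change approx -3.20; shift after turn [-0.1   0.09  0.64]
rz 0.056 -> q6change approx -0.06; shift after turn [ 0.1  -0.09  0.64]
rz -3.085 -> q6change approx 3.09; shift after turn [-0.1   0.09  0.64]
[ 0.33478027 -1.52836942  0.00502559]
```

It dropped past the rim (z .0764, vertical force gone). Continuing slowly.

>>> apply_moves --commands '[{"x": 0, "y": 0, "z": 0.15, "rx": 0, "ry": 0, "rz": 0, "fingers": 2}, {"x": 0, "y": 0, "z": 0.15, "rx": 0, "ry": 0, "rz": 0, "fingers": 2}, {"x": 0, "y": 0, "z": 0, "rx": 0, "ry": 0, "rz": 0, "fingers": 2}]'

```text
t: 30.5
ee_pos: [0.4918, -0.1374, 0.0736]
tcp_rot: [-0.447, 0.894, -0.0, 0.001]
contact_force: [5.0, 0.5, 0.4]
width: 0.0256
```

>>> apply_moves --commands '[{"x": 0, "y": 0, "z": 0.15, "rx": 0, "ry": 0, "rz": 0, "fingers": 2}, {"x": 0, "y": 0, "z": 0.15, "rx": 0, "ry": 0, "rz": 0, "fingers": 2}, {"x": 0, "y": 0, "z": 0.05, "rx": 0, "ry": 0, "rz": 0, "fingers": 2}, {"x": 0, "y": 0, "z": 0, "rx": 0, "ry": 0, "rz": 0, "fingers": 2}]'

```text
t: 30.9
ee_pos: [0.492, -0.1374, 0.0703]
tcp_rot: [-0.447, 0.894, -0.0, 0.001]
contact_force: [5.5, 1.9, 1.4]
width: 0.0261
```

>>> apply_moves --commands '[{"x": 0, "y": 0, "z": 0, "rx": 0, "ry": 0, "rz": 0, "fingers": 2.8}, {"x": 0, "y": 0, "z": 0, "rx": 0, "ry": 0, "rz": 0, "fingers": 3.4}, {"x": 0, "y": 0, "z": 0, "rx": 0, "ry": 0, "rz": 0, "fingers": 4}, {"x": 0, "y": 0, "z": -1, "rx": 0, "ry": 0, "rz": 0, "fingers": 4}, {"x": 0, "y": 0, "z": -3, "rx": 0, "ry": 0, "rz": 0, "fingers": 4}, {"x": 0, "y": 0, "z": -4, "rx": 0, "ry": 0, "rz": 0, "fingers": 4}, {"x": 0, "y": 0, "z": -4, "rx": 0, "ry": 0, "rz": 0, "fingers": 4}, {"x": 0, "y": 0, "z": 0, "rx": 0, "ry": 0, "rz": 0, "fingers": 4}]'

```text
t: 31.7
ee_pos: [0.4933, -0.1385, 0.1974]
tcp_rot: [-0.447, 0.894, -0.003, 0.004]
contact_force: [0.3, -0.3, 1.3]
width: 0.0402
```

Run:
```python
from h import *
s=snap('top'); c=snap('scene')
for x,y in((.4072,.3487),(.4172,.1908)):
    w,a,b,l=fresh(s,x,y); print(np.round(w,4),'line %.1f flat %.1f'%(a,b))
u,v=map(int,proj(c,(.4918,-.1388,.08)))
save('k',cv2.resize(c['color'][v-30:v+30,u-40:u+40],(560,420),interpolation=cv2.INTER_CUBIC))
rel(.4182,.1908,.12)
```

```text
[0.4072 0.3487 0.0211] line 150.6 flat 146.1
[0.4209 0.182  0.0425] line -26.2 flat -32.8
t 31.8 tcp [ 0.4915 -0.1376  0.1915] jaw 143.2 q6 -0.77 q1 0.12 w 0.0402 F [ 1.2 -0.6 -0.7] tilt [ 0.002  0.    -1.   ]
shift cm now [-21.87  25.57   7.15]
```

View pics/k.png

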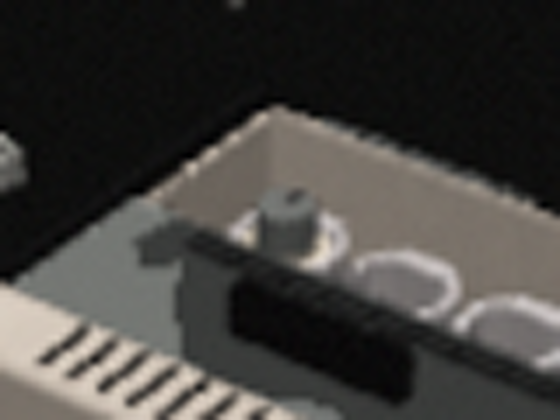

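Cell A is seated in cup 3 (image (285,225)). I check in the scene view that C hasn't moved, while moving toward it.

>>> apply_moves --commands '[{"x": -2.43, "y": 2.84, "z": 0, "rx": 0, "ry": 0, "rz": 0, "fingers": 5}, {"x": -2.43, "y": 2.84, "z": 0, "rx": 0, "ry": 0, "rz": 0, "fingers": 5}, {"x": -2.43, "y": 2.84, "z": 0, "rx": 0, "ry": 0, "rz": 0, "fingers": 5}, {"x": -2.43, "y": 2.84, "z": 0, "rx": 0, "ry": 0, "rz": 0, "fingers": 5}, {"x": -2.43, "y": 2.84, "z": 0, "rx": 0, "ry": 0, "rz": 0, "fingers": 5}, {"x": -2.43, "y": 2.84, "z": 0, "rx": 0, "ry": 0, "rz": 0, "fingers": 5}, {"x": -2.43, "y": 2.84, "z": 0, "rx": 0, "ry": 0, "rz": 0, "fingers": 5}, {"x": -2.43, "y": 2.84, "z": 0, "rx": 0, "ry": 0, "rz": 0, "fingers": 5}, {"x": -2.43, "y": 2.84, "z": 0, "rx": 0, "ry": 0, "rz": 0, "fingers": 5}, {"x": 0, "y": 0, "z": 3, "rx": 0, "ry": 0, "rz": 0, "fingers": 5}, {"x": 0, "y": 0, "z": 3, "rx": 0, "ry": 0, "rz": 0, "fingers": 5}, {"x": 0, "y": 0, "z": 1, "rx": 0, "ry": 0, "rz": 0, "fingers": 5}, {"x": 0, "y": 0, "z": 0, "rx": 0, "ry": 0, "rz": 0, "fingers": 5}, {"x": 0, "y": 0, "z": 0, "rx": 0, "ry": 0, "rz": 0, "fingers": 5}]'

```text
t: 33.2
ee_pos: [0.4183, 0.1905, 0.1211]
tcp_rot: [-0.447, 0.894, -0.0, 0.0]
contact_force: [0.3, 0.2, 0.7]
width: 0.0499
```

Run:
```python
from h import *
c=snap('scene'); a=np.load('c_avg.npy').astype(int)
for n,x,y in(('C',.418,.1908),('B',.4065,.3498)):
    u,v=map(int,proj(c,(x,y,.025))); sl=np.s_[v-7:v+7,u-8:u+9]; print(n,np.abs(c['color'][sl].astype(int)-a[sl]).mean())
rel(.4182,.1908,.0585)
```

```text
C 2.9327731092436973
B 8.365546218487395
t 33.2 tcp [0.4185 0.1907 0.1216] jaw 143.1 q6 -1.51 q1 0.87 w 0.0504 F [ 0.  -0.4  0.4] tilt [ 0.002  0.001 -1.   ]
shift cm now [0.02 0.03 6.31]
```

>>> apply_moves --commands '[{"x": 0, "y": 0, "z": 3, "rx": 0, "ry": 0, "rz": 0, "fingers": 5}, {"x": 0, "y": 0, "z": 2, "rx": 0, "ry": 0, "rz": 0, "fingers": 5}, {"x": 0, "y": 0, "z": 1, "rx": 0, "ry": 0, "rz": 0, "fingers": 4.5}, {"x": 0, "y": 0, "z": 0.2, "rx": 0, "ry": 0, "rz": 0, "fingers": 3.6}, {"x": 0, "y": 0, "z": 0, "rx": 0, "ry": 0, "rz": 0, "fingers": 3.0}, {"x": 0, "y": 0, "z": 0, "rx": 0, "ry": 0, "rz": 0, "fingers": 2.6}, {"x": 0, "y": 0, "z": 0, "rx": 0, "ry": 0, "rz": 0, "fingers": 2.5}, {"x": 0, "y": 0, "z": 0, "rx": 0, "ry": 0, "rz": 0, "fingers": 2.5}]'

```text
t: 34.05
ee_pos: [0.4186, 0.1912, 0.0596]
tcp_rot: [-0.448, 0.894, 0.0, 0.001]
contact_force: [-1.1, 1.5, 6.0]
width: 0.026
```

>>> apply_moves --commands '[{"x": 0, "y": 0, "z": 0, "rx": 0, "ry": 0, "rz": 0, "fingers": 3.2}, {"x": 0, "y": 0, "z": 0, "rx": 0, "ry": 0, "rz": 0, "fingers": 4}, {"x": 0, "y": 0, "z": 0, "rx": 0, "ry": 0, "rz": -0.14, "fingers": 4}, {"x": 0, "y": 0, "z": 0, "rx": 0, "ry": 0, "rz": -0.143, "fingers": 4}, {"x": 0, "y": 0, "z": 0, "rx": 0, "ry": 0, "rz": -0.143, "fingers": 4}, {"x": 0, "y": 0, "z": 0, "rx": 0, "ry": 0, "rz": -0.143, "fingers": 4}, {"x": 0, "y": 0, "z": 0, "rx": 0, "ry": 0, "rz": -0.143, "fingers": 4}, {"x": 0, "y": 0, "z": 0, "rx": 0, "ry": 0, "rz": -0.143, "fingers": 4}, {"x": 0, "y": 0, "z": 0, "rx": 0, "ry": 0, "rz": -0.143, "fingers": 4}, {"x": 0, "y": 0, "z": 0, "rx": 0, "ry": 0, "rz": -0.143, "fingers": 4}, {"x": 0, "y": 0, "z": 0, "rx": 0, "ry": 0, "rz": -0.143, "fingers": 4}, {"x": 0, "y": 0, "z": 0, "rx": 0, "ry": 0, "rz": -0.143, "fingers": 4}, {"x": 0, "y": 0, "z": 0, "rx": 0, "ry": 0, "rz": -0.143, "fingers": 4}, {"x": 0, "y": 0, "z": 0, "rx": 0, "ry": 0, "rz": 0, "fingers": 3.2}, {"x": 0, "y": 0, "z": 0, "rx": 0, "ry": 0, "rz": 0, "fingers": 2.8}, {"x": 0, "y": 0, "z": 0, "rx": 0, "ry": 0, "rz": 0, "fingers": 2.5}, {"x": 0, "y": 0, "z": 0, "rx": 0, "ry": 0, "rz": 0, "fingers": 2.0}, {"x": 0, "y": 0, "z": 0, "rx": 0, "ry": 0, "rz": 0, "fingers": 2.0}]'

```text
t: 35.85
ee_pos: [0.4178, 0.1907, 0.058]
tcp_rot: [0.948, -0.317, -0.0, 0.0]
contact_force: [0.4, -0.5, 0.1]
width: 0.0255
```

```bash
python3 -c "
from h import *
rel(.4852,-.0762,.185)"
```

```text
t 35.9 tcp [0.4178 0.1907 0.058 ] jaw -126.9 q6 0.06 q1 0.87 w 0.0255 F [ 0.4 -0.5  0.1] tilt [-0.  0. -1.]
shift cm now [ 21.43  17.27 -12.7 ]
```

>>> apply_moves --commands '[{"x": 0, "y": 0, "z": -2, "rx": 0, "ry": 0, "rz": 0, "fingers": 2}, {"x": 0, "y": 0, "z": -4, "rx": 0, "ry": 0, "rz": 0, "fingers": 2}, {"x": 0, "y": 0, "z": -4, "rx": 0, "ry": 0, "rz": 0, "fingers": 2}, {"x": 0, "y": 0, "z": -2.7, "rx": 0, "ry": 0, "rz": 0, "fingers": 2}, {"x": 1.43, "y": 1.15, "z": 0, "rx": 0, "ry": 0, "rz": 0, "fingers": 2}, {"x": 2.5, "y": 2.015, "z": 0, "rx": 0, "ry": 0, "rz": 0, "fingers": 2}, {"x": 2.5, "y": 2.015, "z": 0, "rx": 0, "ry": 0, "rz": 0, "fingers": 2}, {"x": 2.5, "y": 2.015, "z": 0, "rx": 0, "ry": 0, "rz": 0, "fingers": 2}, {"x": 2.5, "y": 2.015, "z": 0, "rx": 0, "ry": 0, "rz": 0, "fingers": 2}, {"x": 2.5, "y": 2.015, "z": 0, "rx": 0, "ry": 0, "rz": 0, "fingers": 2}, {"x": 2.5, "y": 2.015, "z": 0, "rx": 0, "ry": 0, "rz": 0, "fingers": 2}, {"x": 2.5, "y": 2.015, "z": 0, "rx": 0, "ry": 0, "rz": 0, "fingers": 2}, {"x": 2.5, "y": 2.015, "z": 0, "rx": 0, "ry": 0, "rz": 0, "fingers": 2}, {"x": 0, "y": 0, "z": 0, "rx": 0, "ry": 0, "rz": 0.148, "fingers": 2}, {"x": 0, "y": 0, "z": 0, "rx": 0, "ry": 0, "rz": 0.148, "fingers": 2}, {"x": 0, "y": 0, "z": 0, "rx": 0, "ry": 0, "rz": 0.148, "fingers": 2}, {"x": 0, "y": 0, "z": 0, "rx": 0, "ry": 0, "rz": 0.148, "fingers": 2}, {"x": 0, "y": 0, "z": 0, "rx": 0, "ry": 0, "rz": 0.148, "fingers": 2}, {"x": 0, "y": 0, "z": 0, "rx": 0, "ry": 0, "rz": 0.148, "fingers": 2}, {"x": 0, "y": 0, "z": 0, "rx": 0, "ry": 0, "rz": 0.148, "fingers": 2}]'

```text
t: 37.85
ee_pos: [0.4854, -0.076, 0.1845]
tcp_rot: [-0.665, 0.747, 0.0, -0.0]
contact_force: [-0.7, -0.2, -0.9]
width: 0.0257
```

>>> apply_moves --commands '[{"x": 0, "y": 0, "z": 0, "rx": 0, "ry": 0, "rz": 0.148, "fingers": 2}, {"x": 0, "y": 0, "z": 0, "rx": 0, "ry": 0, "rz": 0.148, "fingers": 2}, {"x": 0, "y": 0, "z": 0, "rx": 0, "ry": 0, "rz": 0.148, "fingers": 2}, {"x": 0, "y": 0, "z": 0, "rx": 0, "ry": 0, "rz": 0.148, "fingers": 2}, {"x": 0, "y": 0, "z": 0, "rx": 0, "ry": 0, "rz": 0.148, "fingers": 2}, {"x": 0, "y": 0, "z": 0, "rx": 0, "ry": 0, "rz": 0.148, "fingers": 2}, {"x": 0, "y": 0, "z": 0, "rx": 0, "ry": 0, "rz": 0.148, "fingers": 2}, {"x": 0, "y": 0, "z": 0, "rx": 0, "ry": 0, "rz": 0.148, "fingers": 2}, {"x": 0, "y": 0, "z": 0, "rx": 0, "ry": 0, "rz": 0.148, "fingers": 2}, {"x": 0, "y": 0, "z": 0, "rx": 0, "ry": 0, "rz": 0.148, "fingers": 2}, {"x": 0, "y": 0, "z": 0, "rx": 0, "ry": 0, "rz": 0.148, "fingers": 2}, {"x": 0, "y": 0, "z": 0, "rx": 0, "ry": 0, "rz": 0.148, "fingers": 2}, {"x": 0, "y": 0, "z": 0, "rx": 0, "ry": 0, "rz": 0.148, "fingers": 2}, {"x": 0, "y": 0, "z": 0, "rx": 0, "ry": 0, "rz": 0.148, "fingers": 2}, {"x": 0, "y": 0, "z": 0, "rx": 0, "ry": 0, "rz": 0.147, "fingers": 2}, {"x": 0, "y": 0, "z": 2.5, "rx": 0, "ry": 0, "rz": 0, "fingers": 2}, {"x": 0, "y": 0, "z": 2.0, "rx": 0, "ry": 0, "rz": 0, "fingers": 2}, {"x": 0, "y": 0, "z": 0.5, "rx": 0, "ry": 0, "rz": 0, "fingers": 2}, {"x": 0, "y": 0, "z": 0, "rx": 0, "ry": 0, "rz": 0, "fingers": 2}, {"x": 0, "y": 0, "z": 0, "rx": 0, "ry": 0, "rz": 0, "fingers": 2}]'

```text
t: 39.85
ee_pos: [0.486, -0.0762, 0.1361]
tcp_rot: [0.37, 0.929, 0.0, 0.001]
contact_force: [0.3, -0.4, -1.6]
width: 0.0257
```

```bash
python3 -c "
from h import *
rel(.4852,-.0762,.083,46.6)"
```

```text
t 39.9 tcp [ 0.486  -0.0762  0.1361] jaw 46.6 q6 -2.58 q1 0.26 w 0.0257 F [ 0.3 -0.4 -1.6] tilt [ 0.001 -0.    -1.   ]
shift cm now [ 0.06 -0.06  5.31]
rz 3.142 -> q6change approx -3.14; shift after turn [-0.06  0.06  5.31]
rz 0.000 -> q6change approx -0.00; shift after turn [ 0.06 -0.06  5.31]
rz -3.141 -> q6change approx 3.14; shift after turn [-0.06  0.06  5.31]
```

Down to just above the rim, then slowly to .0765.

>>> apply_moves --commands '[{"x": 0.05, "y": -0.05, "z": 2, "rx": 0, "ry": 0, "rz": 0, "fingers": 2}, {"x": 0, "y": 0, "z": 2, "rx": 0, "ry": 0, "rz": 0, "fingers": 2}, {"x": 0, "y": 0, "z": 1.1, "rx": 0, "ry": 0, "rz": 0, "fingers": 2}, {"x": 0, "y": 0, "z": 0.2, "rx": 0, "ry": 0, "rz": 0, "fingers": 2}, {"x": 0, "y": 0, "z": 0, "rx": 0, "ry": 0, "rz": 0, "fingers": 2}, {"x": 0, "y": 0, "z": 0.2, "rx": 0, "ry": 0, "rz": 0, "fingers": 2}, {"x": 0, "y": 0, "z": 0.2, "rx": 0, "ry": 0, "rz": 0, "fingers": 2}, {"x": 0, "y": 0, "z": 0.1, "rx": 0, "ry": 0, "rz": 0, "fingers": 2}, {"x": 0, "y": 0, "z": 0, "rx": 0, "ry": 0, "rz": 0, "fingers": 2}, {"x": 0, "y": 0, "z": 0, "rx": 0, "ry": 0, "rz": 0, "fingers": 2}]'

```text
t: 40.85
ee_pos: [0.4849, -0.0761, 0.0771]
tcp_rot: [0.37, 0.929, 0.0, 0.0]
contact_force: [0.6, -0.7, -0.1]
width: 0.0261
```

```bash
python3 -c "
from h import *
rel(.4852,-.0762,.0702,46.6)"
```

```text
t 40.9 tcp [ 0.4849 -0.0761  0.0771] jaw 46.6 q6 -2.58 q1 0.26 w 0.0261 F [ 0.6 -0.7 -0.1] tilt [ 0.  0. -1.]
shift cm now [-0.03  0.01  0.69]
rz 3.142 -> q6change approx -3.14; shift after turn [ 0.03 -0.01  0.69]
rz 0.000 -> q6change approx -0.00; shift after turn [-0.03  0.01  0.69]
rz -3.141 -> q6change approx 3.14; shift after turn [ 0.03 -0.01  0.69]
```

No contact at .0771, below where rim contact would be, so it is probably entering. Next 3 mm more.

>>> apply_moves --commands '[{"x": 0, "y": 0, "z": 0.15, "rx": 0, "ry": 0, "rz": 0, "fingers": 2}, {"x": 0, "y": 0, "z": 0.15, "rx": 0, "ry": 0, "rz": 0, "fingers": 2}, {"x": 0, "y": 0, "z": 0, "rx": 0, "ry": 0, "rz": 0, "fingers": 2}]'

```text
t: 41.15
ee_pos: [0.4848, -0.0761, 0.0738]
tcp_rot: [0.37, 0.929, 0.0, -0.0]
contact_force: [1.0, -0.8, -0.7]
width: 0.0256
```

>>> apply_moves --commands '[{"x": 0, "y": 0, "z": 0.15, "rx": 0, "ry": 0, "rz": 0, "fingers": 2}, {"x": 0, "y": 0, "z": 0.15, "rx": 0, "ry": 0, "rz": 0, "fingers": 2}, {"x": 0, "y": 0, "z": 0.05, "rx": 0, "ry": 0, "rz": 0, "fingers": 2}, {"x": 0, "y": 0, "z": 0, "rx": 0, "ry": 0, "rz": 0, "fingers": 2}]'

```text
t: 41.55
ee_pos: [0.4849, -0.0761, 0.0704]
tcp_rot: [0.37, 0.929, 0.0, -0.0]
contact_force: [0.6, 0.4, -0.8]
width: 0.026
```

>>> apply_moves --commands '[{"x": 0, "y": 0, "z": 0, "rx": 0, "ry": 0, "rz": 0, "fingers": 2.8}, {"x": 0, "y": 0, "z": 0, "rx": 0, "ry": 0, "rz": 0, "fingers": 3.4}, {"x": 0, "y": 0, "z": 0, "rx": 0, "ry": 0, "rz": 0, "fingers": 4}, {"x": 0, "y": 0, "z": -1, "rx": 0, "ry": 0, "rz": 0, "fingers": 4}, {"x": 0, "y": 0, "z": -3, "rx": 0, "ry": 0, "rz": 0, "fingers": 4}, {"x": 0, "y": 0, "z": -4, "rx": 0, "ry": 0, "rz": 0, "fingers": 4}, {"x": 0, "y": 0, "z": -4, "rx": 0, "ry": 0, "rz": 0, "fingers": 4}, {"x": 0, "y": 0, "z": 0, "rx": 0, "ry": 0, "rz": 0, "fingers": 4}]'

```text
t: 42.35
ee_pos: [0.4873, -0.0766, 0.1982]
tcp_rot: [0.37, 0.929, 0.002, 0.005]
contact_force: [-0.3, 0.3, -0.0]
width: 0.0401
```

Run:
```python
from h import *
s=snap('top'); c=snap('scene'); a=np.load('s_avg.npy').astype(int); b=np.load('c_avg.npy').astype(int)
w,l,f,_=fresh(s,.4072,.3487); print(np.round(w,4),'line %.1f flat %.1f'%(l,f))
for q,r,n in((s,a,'top'),(c,b,'scene')):
    u,v=map(int,proj(q,(.406,.349,.06))); sl=np.s_[v-8:v+8,u-8:u+8]; print(n,np.abs(q['color'][sl].astype(int)-r[sl]).mean())
rel(.4065,.3498,.12,214)
```

```text
[0.4072 0.3487 0.0211] line 150.2 flat 145.8
top 2.5
scene 0.8229166666666666
t 42.5 tcp [ 0.4854 -0.076   0.1923] jaw 46.6 q6 -2.58 q1 0.26 w 0.0403 F [ 0.4 -0.  -0.2] tilt [ 0.003  0.001 -1.   ]
shift cm now [34.99 25.51  7.24]
rz 3.362 -> q6change approx -3.36; shift after turn [-39.72 -17.25   7.24]
rz 0.220 -> q6change approx -0.22; shift after turn [39.72 17.25  7.24]
rz -2.921 -> q6change approx 2.92; shift after turn [-39.72 -17.25   7.24]
```

>>> apply_moves --commands '[{"x": 0, "y": 0, "z": 0, "rx": 0, "ry": 0, "rz": -0.1429, "fingers": 5}, {"x": 0, "y": 0, "z": 0, "rx": 0, "ry": 0, "rz": -0.1428, "fingers": 5}, {"x": 0, "y": 0, "z": 0, "rx": 0, "ry": 0, "rz": -0.1428, "fingers": 5}, {"x": 0, "y": 0, "z": 0, "rx": 0, "ry": 0, "rz": -0.1428, "fingers": 5}, {"x": 0, "y": 0, "z": 0, "rx": 0, "ry": 0, "rz": -0.1428, "fingers": 5}, {"x": 0, "y": 0, "z": 0, "rx": 0, "ry": 0, "rz": -0.1428, "fingers": 5}, {"x": 0, "y": 0, "z": 0, "rx": 0, "ry": 0, "rz": -0.1428, "fingers": 5}, {"x": 0, "y": 0, "z": 0, "rx": 0, "ry": 0, "rz": -0.1428, "fingers": 5}, {"x": 0, "y": 0, "z": 0, "rx": 0, "ry": 0, "rz": -0.1428, "fingers": 5}, {"x": 0, "y": 0, "z": 0, "rx": 0, "ry": 0, "rz": -0.1428, "fingers": 5}, {"x": 0, "y": 0, "z": 0, "rx": 0, "ry": 0, "rz": -0.1428, "fingers": 5}, {"x": -2.5, "y": 3.43, "z": 0, "rx": 0, "ry": 0, "rz": 0, "fingers": 5}, {"x": -2.5, "y": 3.43, "z": 0, "rx": 0, "ry": 0, "rz": 0, "fingers": 5}, {"x": -2.5, "y": 3.43, "z": 0, "rx": 0, "ry": 0, "rz": 0, "fingers": 5}, {"x": -2.5, "y": 3.43, "z": 0, "rx": 0, "ry": 0, "rz": 0, "fingers": 5}, {"x": -2.5, "y": 3.43, "z": 0, "rx": 0, "ry": 0, "rz": 0, "fingers": 5}, {"x": -2.5, "y": 3.43, "z": 0, "rx": 0, "ry": 0, "rz": 0, "fingers": 5}, {"x": -2.5, "y": 3.43, "z": 0, "rx": 0, "ry": 0, "rz": 0, "fingers": 5}, {"x": -2.5, "y": 3.43, "z": 0, "rx": 0, "ry": 0, "rz": 0, "fingers": 5}, {"x": -2.5, "y": 3.43, "z": 0, "rx": 0, "ry": 0, "rz": 0, "fingers": 5}]'

```text
t: 44.45
ee_pos: [0.414, 0.3008, 0.1896]
tcp_rot: [-0.396, 0.918, -0.0, -0.001]
contact_force: [1.8, -0.5, -0.3]
width: 0.0499
```

```bash
python3 -c "
from h import *
rel(.4065,.3498,.12,136.6)"
```

```text
t 44.5 tcp [0.414  0.3008 0.1896] jaw 136.6 q6 -1.78 q1 1.02 w 0.0499 F [ 1.8 -0.5 -0.3] tilt [-0.001 -0.001 -1.   ]
shift cm now [-3.06  3.91  6.96]
rz 3.142 -> q6change approx -3.14; shift after turn [ 3.06 -3.91  6.96]
rz 0.001 -> q6change approx -0.00; shift after turn [-3.06  3.91  6.96]
rz -3.141 -> q6change approx 3.14; shift after turn [ 3.06 -3.91  6.96]
```

>>> apply_moves --commands '[{"x": -2, "y": 2.6, "z": 0, "rx": 0, "ry": 0, "rz": 0, "fingers": 5}, {"x": -1.04, "y": 1.31, "z": 1, "rx": 0, "ry": 0, "rz": 0, "fingers": 5}, {"x": 0, "y": 0, "z": 3, "rx": 0, "ry": 0, "rz": 0, "fingers": 5}, {"x": 0, "y": 0, "z": 2.9, "rx": 0, "ry": 0, "rz": 0, "fingers": 5}, {"x": 0, "y": 0, "z": 0, "rx": 0, "ry": 0, "rz": 0, "fingers": 5}, {"x": 0, "y": 0, "z": 0, "rx": 0, "ry": 0, "rz": 0, "fingers": 5}]'

```text
t: 45.05
ee_pos: [0.4076, 0.3476, 0.1214]
tcp_rot: [-0.396, 0.918, -0.001, -0.0]
contact_force: [0.9, 0.4, 1.8]
width: 0.0501
```

```bash
python3 -c "
from h import *
rel(.4065,.3498,.0585,136.6)"
```

```text
t 45.0 tcp [0.4076 0.3476 0.1214] jaw 136.6 q6 -1.84 q1 1.08 w 0.0501 F [0.9 0.4 1.8] tilt [-0.    -0.002 -1.   ]
shift cm now [-0.09  0.24  6.29]
rz 3.142 -> q6change approx -3.14; shift after turn [ 0.09 -0.24  6.29]
rz 0.000 -> q6change approx -0.00; shift after turn [-0.09  0.24  6.29]
rz -3.142 -> q6change approx 3.14; shift after turn [ 0.09 -0.24  6.29]
```

>>> apply_moves --commands '[{"x": -0.09, "y": 0.24, "z": 3, "rx": 0, "ry": 0, "rz": 0, "fingers": 5}, {"x": 0, "y": 0, "z": 2, "rx": 0, "ry": 0, "rz": 0, "fingers": 5}, {"x": 0, "y": 0, "z": 1, "rx": 0, "ry": 0, "rz": 0, "fingers": 4.5}, {"x": 0, "y": 0, "z": 0.2, "rx": 0, "ry": 0, "rz": 0, "fingers": 3.6}, {"x": 0, "y": 0, "z": 0, "rx": 0, "ry": 0, "rz": 0, "fingers": 3.0}, {"x": 0, "y": 0, "z": 0, "rx": 0, "ry": 0, "rz": 0, "fingers": 2.6}, {"x": 0, "y": 0, "z": 0, "rx": 0, "ry": 0, "rz": 0, "fingers": 2.5}, {"x": 0, "y": 0, "z": 0, "rx": 0, "ry": 0, "rz": 0, "fingers": 2.5}]'

```text
t: 45.85
ee_pos: [0.407, 0.3515, 0.0614]
tcp_rot: [-0.396, 0.918, 0.001, 0.001]
contact_force: [-1.1, 0.4, 6.5]
width: 0.0261
```

>>> apply_moves --commands '[{"x": 0, "y": 0, "z": 0, "rx": 0, "ry": 0, "rz": 0, "fingers": 3.2}, {"x": 0, "y": 0, "z": 0, "rx": 0, "ry": 0, "rz": 0, "fingers": 4}, {"x": 0, "y": 0, "z": 0, "rx": 0, "ry": 0, "rz": -0.14, "fingers": 4}, {"x": 0, "y": 0, "z": 0, "rx": 0, "ry": 0, "rz": -0.143, "fingers": 4}, {"x": 0, "y": 0, "z": 0, "rx": 0, "ry": 0, "rz": -0.143, "fingers": 4}, {"x": 0, "y": 0, "z": 0, "rx": 0, "ry": 0, "rz": -0.143, "fingers": 4}, {"x": 0, "y": 0, "z": 0, "rx": 0, "ry": 0, "rz": -0.143, "fingers": 4}, {"x": 0, "y": 0, "z": 0, "rx": 0, "ry": 0, "rz": -0.143, "fingers": 4}, {"x": 0, "y": 0, "z": 0, "rx": 0, "ry": 0, "rz": -0.143, "fingers": 4}, {"x": 0, "y": 0, "z": 0, "rx": 0, "ry": 0, "rz": -0.143, "fingers": 4}, {"x": 0, "y": 0, "z": 0, "rx": 0, "ry": 0, "rz": -0.143, "fingers": 4}, {"x": 0, "y": 0, "z": 0, "rx": 0, "ry": 0, "rz": -0.143, "fingers": 4}, {"x": 0, "y": 0, "z": 0, "rx": 0, "ry": 0, "rz": -0.143, "fingers": 4}, {"x": 0, "y": 0, "z": 0, "rx": 0, "ry": 0, "rz": 0, "fingers": 3.2}, {"x": 0, "y": 0, "z": 0, "rx": 0, "ry": 0, "rz": 0, "fingers": 2.8}, {"x": 0, "y": 0, "z": 0, "rx": 0, "ry": 0, "rz": 0, "fingers": 2.5}, {"x": 0, "y": 0, "z": 0, "rx": 0, "ry": 0, "rz": 0, "fingers": 2.0}, {"x": 0, "y": 0, "z": 0, "rx": 0, "ry": 0, "rz": 0, "fingers": 2.0}]'

```text
t: 47.65
ee_pos: [0.4063, 0.3507, 0.0595]
tcp_rot: [0.929, -0.37, -0.0, -0.0]
contact_force: [0.1, -0.4, -0.4]
width: 0.0254
```

```bash
python3 -c "
from h import *
rel(.4783,-.0146,.185,251.1)"
```

```text
t 47.6 tcp [0.4063 0.3507 0.0595] jaw -133.5 q6 -0.27 q1 1.09 w 0.0254 F [ 0.1 -0.4 -0.4] tilt [-0.  0. -1.]
shift cm now [ 30.36  21.55 -12.55]
rz -0.429 -> q6change approx 0.43; shift after turn [ 18.64  32.23 -12.55]
rz -3.571 -> q6change approx 3.57; shift after turn [-18.64 -32.23 -12.55]
```

>>> apply_moves --commands '[{"x": 0, "y": 0, "z": -2, "rx": 0, "ry": 0, "rz": 0, "fingers": 2}, {"x": 0, "y": 0, "z": -4, "rx": 0, "ry": 0, "rz": 0, "fingers": 2}, {"x": 0, "y": 0, "z": -4, "rx": 0, "ry": 0, "rz": 0, "fingers": 2}, {"x": 0, "y": 0, "z": -2.5, "rx": 0, "ry": 0, "rz": 0, "fingers": 2}, {"x": 0, "y": 0, "z": 0, "rx": 0, "ry": 0, "rz": -0.143, "fingers": 2}, {"x": 0, "y": 0, "z": 0, "rx": 0, "ry": 0, "rz": -0.143, "fingers": 2}, {"x": 0, "y": 0, "z": 0, "rx": 0, "ry": 0, "rz": -0.143, "fingers": 2}, {"x": 1.04, "y": 1.79, "z": 0, "rx": 0, "ry": 0, "rz": 0, "fingers": 2}, {"x": 2.07, "y": 3.58, "z": 0, "rx": 0, "ry": 0, "rz": 0, "fingers": 2}, {"x": 2.07, "y": 3.58, "z": 0, "rx": 0, "ry": 0, "rz": 0, "fingers": 2}, {"x": 2.07, "y": 3.58, "z": 0, "rx": 0, "ry": 0, "rz": 0, "fingers": 2}, {"x": 2.07, "y": 3.58, "z": 0, "rx": 0, "ry": 0, "rz": 0, "fingers": 2}, {"x": 2.07, "y": 3.58, "z": 0, "rx": 0, "ry": 0, "rz": 0, "fingers": 2}, {"x": 2.07, "y": 3.58, "z": 0, "rx": 0, "ry": 0, "rz": 0, "fingers": 2}, {"x": 2.07, "y": 3.58, "z": 0, "rx": 0, "ry": 0, "rz": 0, "fingers": 2}, {"x": 2.07, "y": 3.58, "z": 0, "rx": 0, "ry": 0, "rz": 0, "fingers": 2}, {"x": 1.04, "y": 1.8, "z": 0, "rx": 0, "ry": 0, "rz": 0, "fingers": 2}, {"x": 0, "y": 0, "z": 2.5, "rx": 0, "ry": 0, "rz": 0, "fingers": 2}, {"x": 0, "y": 0, "z": 2.3, "rx": 0, "ry": 0, "rz": 0, "fingers": 2}, {"x": 0, "y": 0, "z": 0, "rx": 0, "ry": 0, "rz": 0, "fingers": 2}]'

```text
t: 49.65
ee_pos: [0.4763, -0.0155, 0.1328]
tcp_rot: [0.986, -0.165, -0.003, 0.001]
contact_force: [-1.0, 0.1, -2.0]
width: 0.0254
```

```bash
python3 -c "
from h import *
snap('top');snap('top');snap('top')
rel(.4782,-.0145,.084,251.1)"
```

```text
t 49.8 tcp [ 0.479  -0.0148  0.1379] jaw -108.9 q6 0.85 q1 0.39 w 0.0254 F [-0.1  0.2 -1. ] tilt [ 0.002 -0.    -1.   ]
shift cm now [-0.09 -0.    5.39]
rz 0.000 -> q6change approx -0.00; shift after turn [-0.09 -0.    5.39]
rz -3.142 -> q6change approx 3.14; shift after turn [0.09 0.   5.39]
```

>>> apply_moves --commands '[{"x": -0.06, "y": 0, "z": 2, "rx": 0, "ry": 0, "rz": 0, "fingers": 2}, {"x": 0, "y": 0, "z": 2, "rx": 0, "ry": 0, "rz": 0, "fingers": 2}, {"x": 0, "y": 0, "z": 1.1, "rx": 0, "ry": 0, "rz": 0, "fingers": 2}, {"x": 0, "y": 0, "z": 0.2, "rx": 0, "ry": 0, "rz": 0, "fingers": 2}, {"x": 0, "y": 0, "z": 0, "rx": 0, "ry": 0, "rz": 0, "fingers": 2}, {"x": 0, "y": 0, "z": 0.2, "rx": 0, "ry": 0, "rz": 0, "fingers": 2}, {"x": 0, "y": 0, "z": 0.2, "rx": 0, "ry": 0, "rz": 0, "fingers": 2}, {"x": 0, "y": 0, "z": 0.1, "rx": 0, "ry": 0, "rz": 0, "fingers": 2}, {"x": 0, "y": 0, "z": 0, "rx": 0, "ry": 0, "rz": 0, "fingers": 2}, {"x": 0, "y": 0, "z": 0, "rx": 0, "ry": 0, "rz": 0, "fingers": 2}]'

```text
t: 50.8
ee_pos: [0.4782, -0.0143, 0.0787]
tcp_rot: [0.987, -0.164, 0.0, -0.0]
contact_force: [0.6, -0.5, -1.0]
width: 0.0254
```

```bash
python3 -c "
from h import *
rel(.4782,-.0145,.0715,251.1)"
```

```text
t 50.8 tcp [ 0.4782 -0.0143  0.0787] jaw -108.8 q6 0.85 q1 0.39 w 0.0254 F [ 0.6 -0.5 -1. ] tilt [ 0.  0. -1.]
shift cm now [0.   0.02 0.72]
rz 0.001 -> q6change approx -0.00; shift after turn [0.   0.02 0.72]
rz -3.141 -> q6change approx 3.14; shift after turn [-0.   -0.02  0.72]
```

>>> apply_moves --commands '[{"x": 0, "y": 0, "z": 0.15, "rx": 0, "ry": 0, "rz": 0, "fingers": 2}, {"x": 0, "y": 0, "z": 0.15, "rx": 0, "ry": 0, "rz": 0, "fingers": 2}, {"x": 0, "y": 0, "z": 0, "rx": 0, "ry": 0, "rz": 0, "fingers": 2}]'

```text
t: 51.1
ee_pos: [0.4782, -0.0143, 0.0754]
tcp_rot: [0.987, -0.164, 0.0, -0.0]
contact_force: [1.3, 0.4, -1.3]
width: 0.0255
```

>>> apply_moves --commands '[{"x": 0, "y": 0, "z": 0.15, "rx": 0, "ry": 0, "rz": 0, "fingers": 2}, {"x": 0, "y": 0, "z": 0.15, "rx": 0, "ry": 0, "rz": 0, "fingers": 2}, {"x": 0, "y": 0, "z": 0.1, "rx": 0, "ry": 0, "rz": 0, "fingers": 2}, {"x": 0, "y": 0, "z": 0, "rx": 0, "ry": 0, "rz": 0, "fingers": 2}]'

```text
t: 51.5
ee_pos: [0.4782, -0.0143, 0.0716]
tcp_rot: [0.987, -0.164, 0.0, -0.0]
contact_force: [1.9, 0.8, -0.6]
width: 0.0257
```

>>> apply_moves --commands '[{"x": 0, "y": 0, "z": 0, "rx": 0, "ry": 0, "rz": 0, "fingers": 2.8}, {"x": 0, "y": 0, "z": 0, "rx": 0, "ry": 0, "rz": 0, "fingers": 3.4}, {"x": 0, "y": 0, "z": 0, "rx": 0, "ry": 0, "rz": 0, "fingers": 4}, {"x": 0, "y": 0, "z": -1, "rx": 0, "ry": 0, "rz": 0, "fingers": 4}, {"x": 0, "y": 0, "z": -3, "rx": 0, "ry": 0, "rz": 0, "fingers": 4}, {"x": 0, "y": 0, "z": -4, "rx": 0, "ry": 0, "rz": 0, "fingers": 4}, {"x": 0, "y": 0, "z": -4, "rx": 0, "ry": 0, "rz": 0, "fingers": 4}, {"x": 0, "y": 0, "z": 0, "rx": 0, "ry": 0, "rz": 0, "fingers": 4}]'

```text
t: 52.3
ee_pos: [0.4804, -0.0145, 0.199]
tcp_rot: [0.986, -0.164, 0.005, -0.001]
contact_force: [0.4, 0.3, 0.9]
width: 0.0401
```

Run:
```python
from h import *
s=snap('top'); c=snap('scene'); P=cloud(c)
for i,(x,y) in enumerate(((.4784,-.0146),(.4852,-.0762),(.4922,-.1378))):
    d=P-np.array([x,y,0]); m=(np.hypot(d[...,0],d[...,1])<.013)&(P[...,2]>.07)&(P[...,2]<.12); print(i+1,m.sum(),'ztop %.4f'%np.percentile(P[m][:,2],90) if m.sum() else '')
save('l',cv2.resize(c['color'][200:290,270:420],(750,450),interpolation=cv2.INTER_CUBIC))
th=np.radians(6.4); ex=np.array([np.cos(th),np.sin(th)]); ey=np.array([-ex[1],ex[0]]); r=np.array([.5109,-.0433])+.0745*ex+.0005*0
print('rib',r); rel(r[0]+.0005,r[1]+.0005,.175,186.4)
```

```text
1 47 ztop 0.0909
2 54 ztop 0.0905
3 40 ztop 0.0916
rib [ 0.58493571 -0.03499556]
t 52.4 tcp [ 0.4785 -0.0141  0.1931] jaw -108.8 q6 0.85 q1 0.39 w 0.0402 F [ 0.4  0.6 -1.2] tilt [ 0.002  0.001 -1.   ]
shift cm now [10.77 -1.52  1.84]
rz 1.130 -> q6change approx -1.13; shift after turn [  3.22 -10.39   1.84]
rz -2.011 -> q6change approx 2.01; shift after turn [-3.22 10.39  1.84]
```

View pics/l.png

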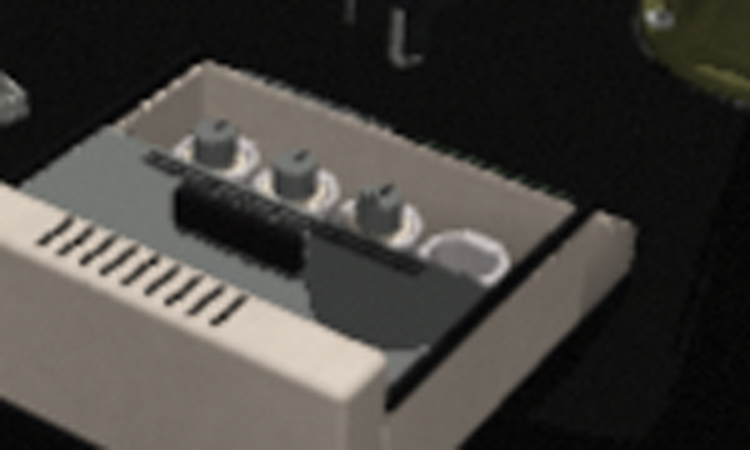

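All three cells sit equally low in cups 1–3. Moving to the cover grip to shut it.

>>> apply_moves --commands '[{"x": 0, "y": 0, "z": 0, "rx": 0, "ry": 0, "rz": 0.1413, "fingers": 3}, {"x": 0, "y": 0, "z": 0, "rx": 0, "ry": 0, "rz": 0.1413, "fingers": 3}, {"x": 0, "y": 0, "z": 0, "rx": 0, "ry": 0, "rz": 0.1413, "fingers": 3}, {"x": 0, "y": 0, "z": 0, "rx": 0, "ry": 0, "rz": 0.1413, "fingers": 3}, {"x": 0, "y": 0, "z": 0, "rx": 0, "ry": 0, "rz": 0.1413, "fingers": 3}, {"x": 0, "y": 0, "z": 0, "rx": 0, "ry": 0, "rz": 0.1413, "fingers": 3}, {"x": 0, "y": 0, "z": 0, "rx": 0, "ry": 0, "rz": 0.1413, "fingers": 3}, {"x": 0, "y": 0, "z": 0, "rx": 0, "ry": 0, "rz": 0.141, "fingers": 3}, {"x": 0.8, "y": -2.6, "z": 0, "rx": 0, "ry": 0, "rz": 0, "fingers": 3}, {"x": 0.8, "y": -2.6, "z": 0, "rx": 0, "ry": 0, "rz": 0, "fingers": 3}, {"x": 0.8, "y": -2.6, "z": 0, "rx": 0, "ry": 0, "rz": 0, "fingers": 3}, {"x": 0.8, "y": -2.6, "z": 0, "rx": 0, "ry": 0, "rz": 0, "fingers": 3}, {"x": 0, "y": 0, "z": 3, "rx": 0, "ry": 0, "rz": 0, "fingers": 3}, {"x": 0, "y": 0, "z": 2, "rx": 0, "ry": 0, "rz": 0, "fingers": 3}, {"x": 0, "y": 0, "z": 0, "rx": 0, "ry": 0, "rz": 0, "fingers": 3}, {"x": 0, "y": 0, "z": 0, "rx": 0, "ry": 0, "rz": 0, "fingers": 3}]'

```text
t: 54.0
ee_pos: [0.5846, -0.0348, 0.1413]
tcp_rot: [0.746, -0.666, -0.0, 0.001]
contact_force: [-0.3, 0.8, 0.3]
width: 0.0303
```

```bash
python3 -c "
from h import *
rel(.5854,-.0345,.107,186.4)"
```

```text
t 54.0 tcp [ 0.5846 -0.0348  0.1413] jaw -173.6 q6 -0.17 q1 0.28 w 0.0303 F [-0.3  0.8  0.3] tilt [-0.001 -0.001 -1.   ]
shift cm now [-0.03 -0.08  3.43]
rz 0.000 -> q6change approx -0.00; shift after turn [-0.03 -0.08  3.43]
rz -3.141 -> q6change approx 3.14; shift after turn [0.03 0.08 3.43]
```

>>> apply_moves --commands '[{"x": 0, "y": -0.05, "z": 1.5, "rx": 0, "ry": 0, "rz": 0, "fingers": 3}, {"x": 0, "y": 0, "z": 1.5, "rx": 0, "ry": 0, "rz": 0, "fingers": 3}, {"x": 0, "y": 0, "z": 0.4, "rx": 0, "ry": 0, "rz": 0, "fingers": 3}, {"x": 0, "y": 0, "z": 0, "rx": 0, "ry": 0, "rz": 0, "fingers": 2}, {"x": 0, "y": 0, "z": 0, "rx": 0, "ry": 0, "rz": 0, "fingers": 1.3}, {"x": 0, "y": 0, "z": 0, "rx": 0, "ry": 0, "rz": 0, "fingers": 0.5}, {"x": 0, "y": 0, "z": 0, "rx": 0, "ry": 0, "rz": 0, "fingers": 0.5}, {"x": 0, "y": 1, "z": 0, "rx": 0, "ry": 0, "rz": 0, "fingers": 0.5}, {"x": 0, "y": 1.5, "z": 0, "rx": 0, "ry": 0, "rz": 0, "fingers": 0.5}, {"x": 0, "y": 1.5, "z": 0, "rx": 0, "ry": 0, "rz": 0, "fingers": 0.5}, {"x": 0, "y": 1.5, "z": 0, "rx": 0, "ry": 0, "rz": 0, "fingers": 0.5}, {"x": 0, "y": 1.5, "z": 0, "rx": 0, "ry": 0, "rz": 0, "fingers": 0.5}, {"x": 0, "y": 1.5, "z": 0, "rx": 0, "ry": 0, "rz": 0, "fingers": 0.5}, {"x": 0, "y": 0.8, "z": 0, "rx": 0, "ry": 0, "rz": 0, "fingers": 0.5}, {"x": 0, "y": 0.5, "z": 0, "rx": 0, "ry": 0, "rz": 0, "fingers": 0.5}, {"x": 0, "y": 0, "z": 0, "rx": 0, "ry": 0, "rz": 0, "fingers": 0.5}, {"x": 0, "y": 0, "z": 0, "rx": 0, "ry": 0, "rz": 0, "fingers": 0.5}]'

```text
t: 55.7
ee_pos: [0.4881, -0.0456, 0.1082]
tcp_rot: [0.746, -0.666, 0.0, 0.0]
contact_force: [-1.0, 0.2, 6.3]
width: 0.0104
```

```bash
python3 -c "
from h import *
th=np.radians(6.4); r=np.array([.5114,-.0428])-.030*np.array([np.cos(th),np.sin(th)]); rel(r[0],r[1],.107)"
```

```text
t 55.7 tcp [ 0.4881 -0.0456  0.1082] jaw -173.6 q6 -0.21 q1 0.32 w 0.0104 F [-1.   0.2  6.3] tilt [-0. -0. -1.]
shift cm now [-0.01  0.65  0.12]
```

>>> apply_moves --commands '[{"x": 0, "y": 0.3, "z": 0, "rx": 0, "ry": 0, "rz": 0, "fingers": 0.5}, {"x": 0, "y": 0.3, "z": 0, "rx": 0, "ry": 0, "rz": 0, "fingers": 0.5}, {"x": 0, "y": 0.15, "z": 0, "rx": 0, "ry": 0, "rz": 0, "fingers": 0.5}, {"x": 0, "y": 0, "z": 0, "rx": 0, "ry": 0, "rz": 0, "fingers": 0.5}, {"x": 0, "y": 0, "z": 0, "rx": 0, "ry": 0, "rz": 0, "fingers": 0.5}]'

```text
t: 56.2
ee_pos: [0.4818, -0.0462, 0.1082]
tcp_rot: [0.746, -0.666, 0.001, -0.001]
contact_force: [6.1, -2.4, 2.8]
width: 0.0105
```

>>> apply_moves --commands '[{"x": 0, "y": 0.2, "z": 0, "rx": 0, "ry": 0, "rz": 0, "fingers": 0.5}, {"x": 0, "y": 0, "z": 0, "rx": 0, "ry": 0, "rz": 0, "fingers": 0.5}, {"x": 0, "y": 0, "z": 0, "rx": 0, "ry": 0, "rz": 0, "fingers": 0.5}]'

```text
t: 56.5
ee_pos: [0.4818, -0.0462, 0.1082]
tcp_rot: [0.746, -0.666, 0.003, -0.003]
contact_force: [15.5, -3.7, -2.0]
width: 0.0103
```

Hard stop: the force rises with no motion. Release and retreat.

>>> apply_moves --commands '[{"x": 0, "y": -0.25, "z": 0, "rx": 0, "ry": 0, "rz": 0, "fingers": 0.5}, {"x": 0, "y": 0, "z": 0, "rx": 0, "ry": 0, "rz": 0, "fingers": 1.8}, {"x": 0, "y": 0, "z": 0, "rx": 0, "ry": 0, "rz": 0, "fingers": 3}, {"x": 0, "y": 0, "z": 0, "rx": 0, "ry": 0, "rz": 0, "fingers": 3}, {"x": 0, "y": 0, "z": -2, "rx": 0, "ry": 0, "rz": 0, "fingers": 3}, {"x": 0, "y": 0, "z": -4, "rx": 0, "ry": 0, "rz": 0, "fingers": 3}, {"x": 2, "y": 0, "z": -4, "rx": 0, "ry": 0, "rz": 0, "fingers": 3}, {"x": 4, "y": 0, "z": 0, "rx": 0, "ry": 0, "rz": 0, "fingers": 3}, {"x": 4, "y": 0, "z": 0, "rx": 0, "ry": 0, "rz": 0, "fingers": 3}, {"x": 4, "y": 0, "z": 0, "rx": 0, "ry": 0, "rz": 0, "fingers": 3}, {"x": 4, "y": 0, "z": 0, "rx": 0, "ry": 0, "rz": 0, "fingers": 3}, {"x": 4, "y": 0, "z": 0, "rx": 0, "ry": 0, "rz": 0, "fingers": 3}, {"x": 4, "y": 0, "z": 0, "rx": 0, "ry": 0, "rz": 0, "fingers": 3}, {"x": 0, "y": 0, "z": 0, "rx": 0, "ry": 0, "rz": 0, "fingers": 3}]'

```text
t: 57.9
ee_pos: [0.5092, -0.3079, 0.2054]
tcp_rot: [0.744, -0.668, -0.002, 0.001]
contact_force: [-0.9, 0.6, -0.8]
width: 0.0299
```

Run:
```python
from h import *
s=snap('top'); c=snap('scene'); P=cloud(c)
th=np.radians(6.4); ex=np.array([np.cos(th),np.sin(th)]);ey=np.array([-ex[1],ex[0]])
for q,n in((c,'scene'),(s,'top')):
    P=cloud(q); L=(P[...,:2]-[.5109,-.0433])@np.c_[ex,ey]; m=(P[...,2]>.119)&(P[...,2]<.126)&(abs(L[...,1])<.05)&(L[...,0]<.05)&(L[...,0]>-.1)
    print(n,'rib x',L[m][:,0].mean() if m.any() else None,m.sum())
save('m',c['color'])
rel(.3,-.3,.2)
```

```text
scene rib x -0.02683202049836264 80
top rib x -0.030709082335273516 47
t 58.0 tcp [ 0.5096 -0.3051  0.2063] jaw -173.7 q6 0.31 q1 -0.20 w 0.0302 F [ 1.2 -0.4 -0.7] tilt [-0.002  0.001 -1.   ]
shift cm now [-2.8  20.78  0.67]
```

View pics/m.png

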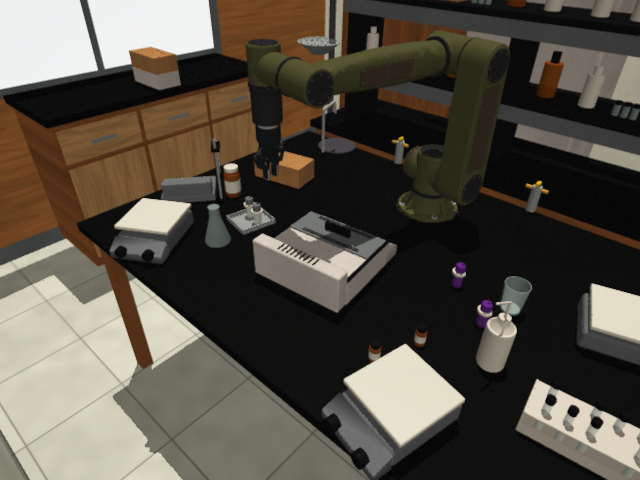

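The final scene view shows the cover shut, with the rib at about -30 mm, 105 mm from its open position. Both used cells stand in the tray at (252,208), the fresh cells are gone from the bench, and the other glassware is where it was. Handing in.

```bash
python3 -c "
from h import *
print(ctrl.job_done())"
```

```text
the job is handed in; nothing more can be done
None
```

I finished the reload and handed it in at about 58 s; `ctrl.job_done()` gave no verdict.

**What I did**
- **Cover open:** It started about 11 mm open and stopped after about 96 mm of travel. I pushed against the stop with about 54 N before backing off.
- **Used cells:** The two used cells, from cups 2 and 3, now stand in the tray.
- **Fresh cells:** The three fresh cells on the bench are in cups 1, 2 and 3; cup 0 is empty. The first caught on the rim at about 10 N and went in after I shifted it about 1 mm and turned it about 3°. The other two went straight in.
- **Cover shut:** It is against its stop, where 15 N moved it no further.

**Last checks**
- **Cover:** The rib travelled about 104.5 mm from open to shut, against a nominal 105 mm. The two cameras placed it at -27 mm (scene) and -31 mm (top), so they disagree by 4 mm. I trusted the stop force and the gripper's travel.
- **Seated cells:** Before closing, the three caps read 90.5–91.6 mm by camera depth, where a seated cell should read 87 mm. Depth appeared to read high on other cells too. They all match, the gripper heights at release fit fully home, and the cover closed over them.
- **Bench:** In the final picture both used cells stand in the tray. The purple look-alikes and other glassware appear where they were, judged by eye.

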